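# Lock the transport chest and stack the parts boxes on it

## Robot

A 6-joint arm with a two-finger parallel gripper is mounted at the origin on a cart in front of the work surface, level with it; the furniture and walls round the work are solid. World frame = base frame: x ahead of the robot, y to its left, z up, the work surface at z = 0. Lengths are in m, angles in rad, forces in N, time in s.
With the tool pointing down it reaches from about 0.4 to 0.825 m from the base axis. Payload 7 kg.
Tool frame: the origin (TCP) lies midway between the tips of the shut fingers; the grasp point (between the pads) lies grasp_offset behind it (grasp_offset is the distance from the TCP to the grasp point, in m); z points along the fingers, y is the direction in which the jaws open and shut (so a half turn about z gives the same grasp; the last joint's range is limited). The gripper opens to 88 mm and grips with 3 to 60 N. Pads are 19 mm wide; open, the fingers measure 130 mm over their backs; the gripper's body (78 mm by 193 mm) begins 47 mm behind the grasp point.
Start: joints at [1.504, 0.359, 0.012, 0, -1.224, -0.288], TCP at [0.235, 0.633, 0.227] pointing down, gripper open.
Joint ranges: [-3.07, 3.07], [-1.43, 2.12], [-1.02, 1.25], [-3.03, 1.67], [-3.05, -0], [-3.03, 3.03]. Speed limits (rad/s): [2.39, 2.39, 3.01, 3.14, 3.14, 3.14].

## Interface

Orientations are given as a unit quaternion [w, x, y, z].
In Python, from workcell import * gives the robot as it stands. The module is installed in compiled form; this text tells all that it offers.
- The arm moves only by the tool play_rows, never from a script. Its argument "series" is a list of rows, each an object with "dp": the shift along the tool's x, y, z in m, a list of three; "rot": the turn, a rotation vector about the tool's x, y, z in rad, a list of three; "claw": the opening in per cent of the stroke, from 0 (shut) to 100 (fully open). A call has 1 to 12 rows; each row is the pose to reach, as a shift and turn from the pose measured when the call began, along the tool's axes at that moment; what a row does not reach only later rows make up. A row lasts 1/10 s, in which the tool goes at most 50 mm and 8.59 degrees, less where a joint would pass 70% of its speed; a pose out of reach is approached as far as the arm can. A call with a gripper value outside its range is refused whole. The fingers move at their own pace and stop on an object; "squeeze" is the grip in N (left out, the last holds). Time passes only in rows, so rows that repeat a pose let the fingers close. It gives the time, the measured TCP pose, the force and the opening at its end, in the units of the state.
- state(): the state, without advancing time (a new reading comes with each control period).
- read_camera(name): name is "scene" or "top" or "wrist"; returns a dict with "color" (384x512x3 uint8, red, green, blue), "vfov" (degrees; the focal length in pixels is half the picture's height over the tangent of half this angle, whatever the lens; pixels are square), "cx", "cy" (the principal point, pixels), "R" (3x3) and "t" (3): a world point X has camera coordinates R X + t; the wrist camera has in their place "mount" (4x4, takes a point from camera to tool coordinates, whose origin is the TCP and whose axes are the flange's). Camera axes: x right, y down, z forward; pixel columns grow to the right and rows downward; lengths in m; the calibration is good to about 2 mm. The wrist camera is an equidistant fisheye: a pixel r from the principal point sees the ray r / f radians off the axis. A picture is of the moment at which its call begins: read the wrist's pose just before it. There is no depth.
- hand_in(): hands the job in, once; it reports no verdict.
The state is a dict: "time_s": time; "qpos": joint angles; "dq": joint speeds; "effort": joint torques, N m; "eef_pos": TCP position; "eef_rot": TCP orientation; "force": force on the tool from outside, world axes, zero at the start; "moment": the same for the moment, N m; "opening": finger opening in m.
Only numpy, scipy, OpenCV 4.12 (cv2) and the standard library are available. Lean on these libraries where they do the work, as an engineer would, in place of code of your own. Each camera call takes 0.05 s, during which the arm holds its last target.

## Task

Get the transport chest ready for the van: swing its hasp right over from the lid onto the catch on the front ledge, then fit the hex key into the recessed lock screw that the hasp had covered and screw it clockwise in regrasped quarter turns, fully home to its stop. Put the key back upright in its stand and stack every parts box in one upright pile on the chest lid over the screw, each with its four feet down in the recesses below it. Leave the other tools lying where they are.

Things in the scene. Friction and masses are not known exactly. Their poses are not given: they have to be found in the camera images.
- chest: fixed wooden chest; origin on the table straight under the screw axis, z up. Lid top at 62 mm, out to +-58 mm in x, +-75 mm in y; a ledge of the same height, 80 mm wide, runs on to x = -138 mm (towards the robot) and carries the catch, a steel loop 13 mm high at x = -92 mm
- pad (a point): centre of the lid top, on the screw axis, 62 mm above the table, axes as the chest's. Foot recesses 15 mm square, 8 mm deep at x +-19, y +-48 mm: the lowest box stands centred here, its long side (its x) along the chest's y, its origin 56 mm above the table; the second at 106 mm, the third at 156 mm
- hasp (a joint): hasp: slotted steel strap 26 mm wide, 3 mm thick, hinged parallel to the chest's y at chest x = -44 mm, 70 mm above the table (knuckle 13 mm above the lid). 0 = folded flat over lid and screw (pointing to chest +x), pi = swung right over onto the ledge, catch through its slot. Stiff, about 0.06 N m: stays where it is left
- hasp_lug (a point): centre of the round lug at the hasp's free end, 82 mm from the hinge axis: cylinder 14 mm in diameter and 14 mm long, axis parallel to the hinge; pinch it by its flat ends (fingers closing along the chest's y) and it turns between the pads as the hasp swings. The strap is 26 mm wide up to 64 mm from the hinge, then 8 mm to the lug
- socket (a point): centre of the mouth of the lock screw's hex socket, 60 mm above the table, 2 mm below the lid top: 26 mm across flats, 22 mm deep, in a steel head about 50 mm across in a 57 mm round hole
- screw (a joint): lock screw angle, growing clockwise seen from above; 0 = loose, 4.4 = home at its stop; it does not rise or sink. At 0 two flats of the socket are square to the chest's x axis. Turns against about 0.1 N m and stays where it is left. When home, the dark line on its head meets the white mark on the lid (chest +x side)
- key: upright hex key, 96 mm tall, 0.22 kg, origin at its lower tip, z up: hex 24 mm across flats (two flats square to its x; lowest 8 mm tapering to 16 mm), round collar 50 mm across from 50 to 58 mm, black square head 30 x 30 mm (faces square to x and y) from 58 to 96 mm. Fully seated in the socket its tip is 38 mm above the table and it stands by itself; in its stand the tip is at 12 mm
- stand: fixed wooden key stand on a 70 mm steel plate; origin at the centre of its underside. Square well 36 mm wide, open at the top; rim 62 mm above the table, 52 mm across outside; the key's collar rests on the rim
- box_a: lidded plywood box, 124 (its x) x 64 (y) x 56 mm high, 0.25 kg; 2 or 3 present, all alike, either end first. Origin at foot level under its centre, z up. Feet 12 mm square, 6 mm high (lowest 3 mm: 9 mm square) at x +-48, y +-19 mm; lid recesses 15 mm square, 8 mm deep at the same places: stacked, each sits 50 mm above the last. Grip across the 64 mm, near the top
- box_b: lidded plywood box, 124 (its x) x 64 (y) x 56 mm high, 0.25 kg; 2 or 3 present, all alike, either end first. Origin at foot level under its centre, z up. Feet 12 mm square, 6 mm high (lowest 3 mm: 9 mm square) at x +-48, y +-19 mm; lid recesses 15 mm square, 8 mm deep at the same places: stacked, each sits 50 mm above the last. Grip across the 64 mm, near the top
- box_c: lidded plywood box, 124 (its x) x 64 (y) x 56 mm high, 0.25 kg; 2 or 3 present, all alike, either end first. Origin at foot level under its centre, z up. Feet 12 mm square, 6 mm high (lowest 3 mm: 9 mm square) at x +-48, y +-19 mm; lid recesses 15 mm square, 8 mm deep at the same places: stacked, each sits 50 mm above the last. Grip across the 64 mm, near the top
- wax_tin: bystander, to be left alone: round tin of wax, 79 mm across, 35 mm high; origin under its middle
- tape_measure: bystander, to be left alone: yellow tape measure, 84 x 59 mm, 69 mm high; origin under its middle
Things that resemble listed ones, but are neither listed nor needed, are in the scene too. What is shaped like the box_b but pink is not meant. Leave any blue look-alike of the key alone.

How it is judged:
On the way, in this order (a step that is already met when the one before it is completed fails the run):
1. the hasp lies over the catch (value of joint hasp above 2.95 rad), for 0.2 s.
2. the key is down in the hex socket (horizontal distance between key and socket below 0.005 m and height (world z) of key below 0.047 m), for 0.2 s.
3. the lock screw is turned home with the key in it (all of step 2 and value of joint screw above 4.15 rad), for 0.2 s.
At the end, for the whole second after the job is handed in: Hasp over the catch (above 2.95 rad), screw home (above 4.15), key upright in its stand (within 12 mm, tip below 18 mm), and every box present upright on the pile over the screw, within 5 mm and 0.08 rad, its feet in the recesses (height within 3 mm), all at rest (value of joint hasp above 2.95 rad and value of joint screw above 4.15 rad and horizontal distance between key and stand below 0.012 m and height (world z) of key below 0.018 m and angle between key's own z axis and vertical below 0.2 rad and linear speed of each of key, box_a, box_b, box_c below 0.02 m/s and horizontal distance between each of box_a, box_b, box_c and chest below 0.005 m and angle between each of box_a, box_b, box_c's own z axis and vertical below 0.05 rad and angle between the x axis of each of box_a, box_b, box_c and the y axis of chest, either way round below 0.08 rad and (height (world z) of box_a between 0.053 and 0.059 m or height (world z) of box_a between 0.103 and 0.109 m or height (world z) of box_a between 0.153 and 0.159 m) and (height (world z) of box_b between 0.053 and 0.059 m or height (world z) of box_b between 0.103 and 0.109 m or height (world z) of box_b between 0.153 and 0.159 m) and (height (world z) of box_c between 0.053 and 0.059 m or height (world z) of box_c between 0.103 and 0.109 m or height (world z) of box_c between 0.153 and 0.159 m)); the robot touches nothing.
It fails at once if a bystander is pushed more than 40 mm (distance of any of wax_tin, tape_measure from where it was at the start of the episode above 0.04 m).
Of box_a, box_b, box_c only 2 to 3 are there at a start; the rules pass over those that are not, and their reading is None.
At some moment in a run one of box_a, box_b, box_c may be knocked a few centimetres aside while the robot is not near it.
It also fails if it takes over 208 s, if anything falls off the work surface, if the arm or the gripper's body presses on something with over 40 N, if the wrist force passes 120 N, or if a joint passes its speed limit or range.

## Working session

There is one attempt and no reset: what is moved stays moved. The work goes in short steps, Python scripts to look and compute and a tool call to move; the robot and the scene stay as the last step left them, time stands still between calls to the robot, and variables do not carry over. Pictures are saved under pics/ and viewed, and the job is handed in when it is done.

Besides the shell and the picture viewer there is one more tool, called after "Request:" as name(argument=value, ...), one argument or row to a line, values as JSON. play_rows: Moves the arm, as the interface text tells. Its arguments: {"type":"object","properties":{"series":{"type":"array","items":{"type":"object","properties":{"dp":{"type":"array","items":{"type":"number"}},"rot":{"type":"array","items":{"type":"number"}},"claw":{"type":"number"}}}},"squeeze":{"type":"number"}},"required":["series"]}

```bash
mkdir -p pics; cat > h.py <<'E'
from workcell import *
import numpy as np, cv2
from scipy.spatial.transform import Rotation as Rn
def q2R(q): return Rn.from_quat([q[1],q[2],q[3],q[0]]).as_matrix()
def cam(n):
    s=state(); c=read_camera(n); c['state']=s; return c
def save(c,n): cv2.imwrite('pics/'+n+'.png',c['color'][:,:,::-1])
E
python3 - <<'E'
from h import *
s=state(); print(s); print(q2R(s['eef_rot']))
for n in ['scene','top','wrist']:
    c=cam(n); save(c,n+'0'); print(n,{k:v for k,v in c.items() if k not in('color','state')})
E
```

```text
{'time_s': 0.0, 'qpos': array([ 1.50409895e+00,  3.59358579e-01,  1.10555678e-02, -3.55977874e-04,
       -1.22409626e+00, -2.88105124e-01]), 'dq': array([ 0.00013572, -0.00153889, -0.0005523 , -0.0004645 , -0.00061822,
       -0.00073435]), 'effort': array([ 1.59335134e-03, -5.82718921e+01,  2.93041956e+01,  6.99727044e+00,
        7.03483616e-03, -1.49113962e-04]), 'eef_pos': array([0.23434847, 0.63248751, 0.22563851]), 'eef_rot': array([ 8.15055760e-04,  9.84294595e-01, -1.76531812e-01, -7.77803974e-05]), 'force': array([0.36340282, 0.49303453, 0.31015655]), 'moment': array([ 0.00463778, -0.03333334,  0.00072118]), 'opening': 0.08753137572515031}
[[ 9.37673027e-01 -3.47518490e-01 -4.40884190e-04]
 [-3.47518743e-01 -9.37671710e-01 -1.57704853e-03]
 [ 1.34648891e-04  1.63197139e-03 -9.99998659e-01]]
scene {'vfov': 48.32646340125757, 'cx': 252.68667099129578, 'cy': 193.88945436150263, 'R': array([[ 0.73395762, -0.67912789, -0.00956695],
       [-0.37471054, -0.39313453, -0.83966497],
       [ 0.5664788 ,  0.61986334, -0.54302046]]), 't': array([-0.31283529,  0.30381275,  0.81299385])}
top {'vfov': 54.50884123516901, 'cx': 261.8141201564714, 'cy': 190.36478007633102, 'R': array([[-0.02574052, -0.99962719, -0.00910538],
       [-0.9899681 ,  0.0267555 , -0.13873463],
       [ 0.13892652,  0.00544294, -0.99028773]]), 't': array([0.11234621, 0.53662194, 1.04801302])}
wrist {'vfov': 65.70646984690485, 'cx': 255.86271524607025, 'cy': 194.09611821927618, 'mount': array([[-5.44857171e-04, -9.68941805e-01, -2.47288257e-01,
         6.78723305e-02],
       [ 9.99999812e-01, -4.58164600e-04, -4.08115759e-04,
        -2.26827404e-04],
       [ 2.82141695e-04, -2.47288433e-01,  9.68941872e-01,
        -1.58067972e-01],
       [ 0.00000000e+00,  0.00000000e+00,  0.00000000e+00,
         1.00000000e+00]])}
```

View pics/scene0.png

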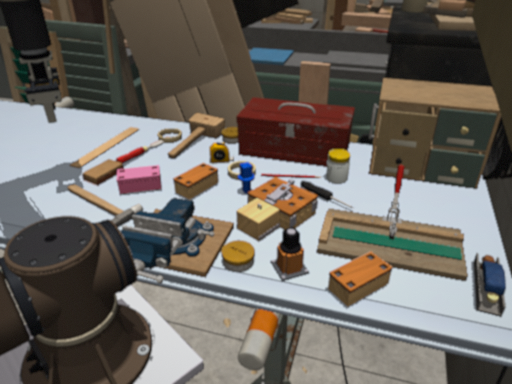

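View pics/top0.png

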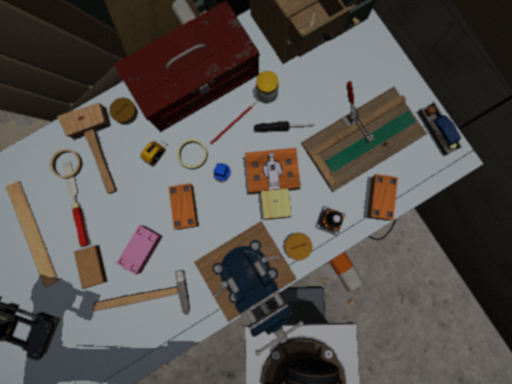

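View pics/wrist0.png

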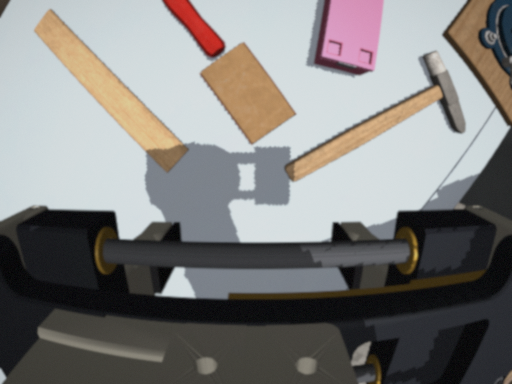

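```bash
python3 - <<'E'
import cv2
a=cv2.imread('pics/top0.png')
cv2.imwrite('pics/topz.png',cv2.resize(a[130:270,160:410],None,fx=3.2,fy=3.2,interpolation=cv2.INTER_CUBIC))
a=cv2.imread('pics/scene0.png')
cv2.imwrite('pics/scz.png',cv2.resize(a[130:310,110:400],None,fx=2.75,fy=2.75,interpolation=cv2.INTER_CUBIC))
E
```

```text
(no output)
```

View pics/topz.png

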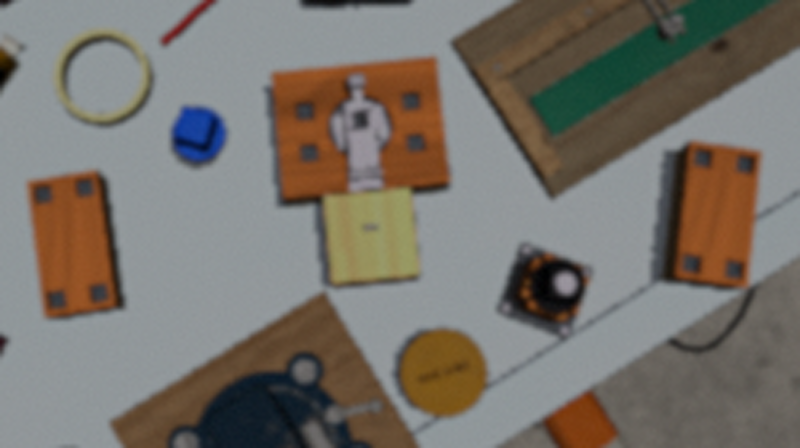

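View pics/scz.png

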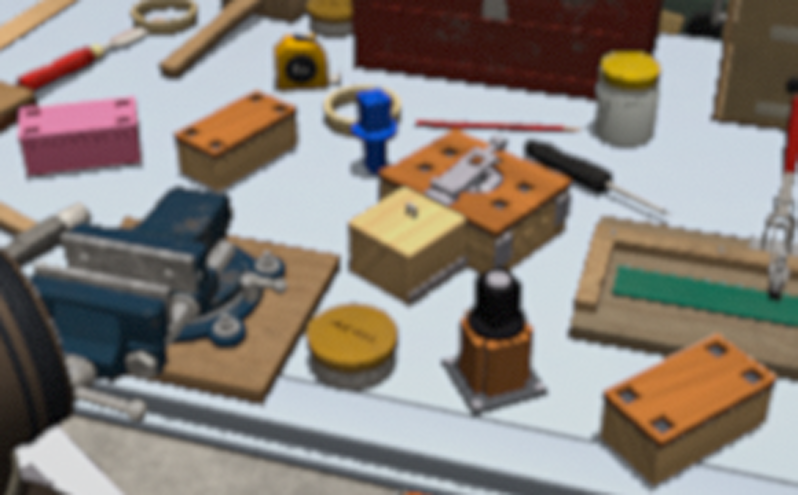

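```bash
cat >> h.py <<'E'
def ray(c,u,v):
    f=c['color'].shape[0]/2/np.tan(np.radians(c['vfov'])/2)
    x,y=(u-c['cx'])/f,(v-c['cy'])/f
    if 'R' in c:
        d=c['R'].T@np.array([x,y,1.]); o=-c['R'].T@c['t']
    else:
        r=np.hypot(x,y); k=np.sinc(r/np.pi); d=np.array([x*k,y*k,np.cos(r)])
        M=c['mount']; s=c['state']; T=q2R(s['eef_rot'])
        d=T@M[:3,:3]@d; o=T@M[:3,3]+s['eef_pos']
    return o,d/np.linalg.norm(d)
def pt(c,u,v,z):
    o,d=ray(c,u,v); return o+d*(z-o[2])/d[2]
def proj(c,X):
    f=c['color'].shape[0]/2/np.tan(np.radians(c['vfov'])/2)
    X=np.asarray(X,float)
    if 'R' in c:
        p=c['R']@X+c['t']; return f*p[0]/p[2]+c['cx'],f*p[1]/p[2]+c['cy']
    M=c['mount']; s=c['state']; T=q2R(s['eef_rot'])
    p=M[:3,:3].T@(T.T@(X-s['eef_pos'])-M[:3,3])
    r=np.hypot(p[0],p[1]); th=np.arctan2(r,p[2]); return f*th*p[0]/r+c['cx'],f*th*p[1]/r+c['cy']
E
python3 - <<'E'
from h import *
c=cam('top')
Z=lambda u,v,z:pt(c,(u+.5)/3.2-.5+160,(v+.5)/3.2-.5+130,z)
def rep(n,P,z):
    q=[Z(*p,z) for p in P]; q=np.array(q)
    ctr=q.mean(0); l=(q[0]+q[1]-q[2]-q[3])/2; s=(q[1]+q[3]-q[0]-q[2])/2
    print(n,ctr.round(4),'long/edge1',np.linalg.norm(l).round(4),np.degrees(np.arctan2(l[1],l[0])).round(2),'s',np.linalg.norm(s).round(4),np.degrees(np.arctan2(s[1],s[0])).round(2))
rep('chest',[(304,111),(411,101),(309,152),(416,142)],.062)
rep('boxL',[(43,193),(84,187),(56,299),(98,291)],.056)
rep('boxR',[(703,158),(746,164),(692,264),(735,269)],.056)
print('stand rim',Z(545,287,0.0)); print('keytop',Z(566,282,.108))
print('wax',Z(443,370,.035)); print('blue',Z(200,130,.08))
for p in [(525,245),(592,268),(566,335),(500,312)]: print('plate',Z(*p,.002))
E
```

```text
chest [0.5966 0.0668 0.062 ] long/edge1 0.0377 5.14 s 0.0964 -86.14
boxL [0.4999 0.328  0.056 ] long/edge1 0.0952 7.52 s 0.0374 -81.9
boxR [ 0.5102 -0.2506  0.056 ] long/edge1 0.0957 -9.93 s 0.0383 -98.95
stand rim [ 0.45209601 -0.10234899  0.        ]
keytop [ 0.44966195 -0.10131125  0.108     ]
wax [ 0.3784708  -0.00146938  0.035     ]
blue [0.59376319 0.2083897  0.08      ]
plate [ 0.49161326 -0.08535871  0.002     ]
plate [ 0.46848308 -0.1465691   0.002     ]
plate [ 0.40721805 -0.11910156  0.002     ]
plate [ 0.42995509 -0.05919189  0.002     ]
```

```bash
cat >> h.py <<'E'
def go(pos,yaw_deg):
    "tool down, tool x at yaw in world; prints final dp, rot"
    s=state(); T=q2R(s['eef_rot']); dp=T.T@(np.array(pos)-s['eef_pos'])
    y=np.radians(yaw_deg); G=np.array([[np.cos(y),np.sin(y),0],[np.sin(y),-np.cos(y),0],[0,0,-1]])
    r=Rn.from_matrix(T.T@G).as_rotvec()
    print('t',round(s['time_s'],2),'at',s['eef_pos'].round(4),'yaw',round(np.degrees(np.arctan2(T[1,0],T[0,0])),2),'dp',dp.round(4),'rot',r.round(4),'rows',max(np.linalg.norm(dp)/.05,np.degrees(np.linalg.norm(r))/8.59).round(1),'F',s['force'].round(1),'op',round(s['opening'],4),'q6',s['qpos'][5].round(2))
E
python3 - <<'E'
from h import *
import workcell
print([x for x in dir(workcell) if not x.startswith('_')])
print(grasp_offset if 'grasp_offset' in globals() else None)
c=cam('top'); 
Z=lambda u,v,z:pt(c,(u+.5)/3.2-.5+160,(v+.5)/3.2-.5+130,z)
print(Z(357,80,.07))
for p in [(275,73),(437,58),(449,187),(285,203)]: print('lid',Z(*p,.062))
go([.60,.067,.26],4.2)
E
```

```text
['PlanningError', 'grasp_offset', 'hand_in', 'read_camera', 'state']
0.0188
[0.63741822 0.06838825 0.07      ]
lid [0.64786328 0.14204525 0.062     ]
lid [ 0.65765045 -0.00465091  0.062     ]
lid [ 0.53961335 -0.01077824  0.062     ]
lid [0.52918664 0.13548388 0.062     ]
t 0.25 at [0.2344 0.6327 0.2261] yaw -20.33 dp [ 0.5394  0.4035 -0.0335] rot [ 8.000e-04  1.000e-04 -4.282e-01] rows 13.5 F [ 1.6 -1.   0.1] op 0.0878 q6 -0.29
```

Request:
play_rows(
  series=[
    {"dp": [0.045,0.033,-0.004],"rot": [0,0,-0.036],"claw": 100},
    {"dp": [0.09,0.066,-0.008],"rot": [0,0,-0.072],"claw": 100},
    {"dp": [0.135,0.1,-0.012],"rot": [0,0,-0.108],"claw": 80},
    {"dp": [0.18,0.134,-0.015],"rot": [0,0,-0.144],"claw": 60},
    {"dp": [0.225,0.168,-0.018],"rot": [0,0,-0.18],"claw": 45},
    {"dp": [0.27,0.2,-0.02],"rot": [0,0,-0.216],"claw": 45},
    {"dp": [0.315,0.235,-0.022],"rot": [0,0,-0.252],"claw": 45},
    {"dp": [0.36,0.27,-0.024],"rot": [0,0,-0.288],"claw": 45},
    {"dp": [0.405,0.303,-0.026],"rot": [0,0,-0.324],"claw": 45},
    {"dp": [0.45,0.337,-0.028],"rot": [0,0,-0.36],"claw": 45},
    {"dp": [0.495,0.37,-0.03],"rot": [0,0,-0.395],"claw": 45},
    {"dp": [0.52,0.4,-0.033],"rot": [0,0,-0.428],"claw": 45},
  ],
)

```text
time_s: 1.45
eef_pos: [0.5569, 0.1257, 0.2566]
eef_rot: [0.0, 0.999, 0.037, 0.0]
force: [1.5, 0.9, -0.3]
opening: 0.0391
```

```bash
python3 - <<'E'
from h import *
c=cam('wrist'); save(c,'w1'); go([.60,.067,.26],4.2)
E
```

```text
t 1.5 at [0.5591 0.1203 0.2569] yaw 4.23 dp [ 0.0368  0.0562 -0.003 ] rot [ 0.0027 -0.      0.0005] rows 1.3 F [ 3.  -2.   1.8] op 0.0392 q6 1.09
```

View pics/w1.png

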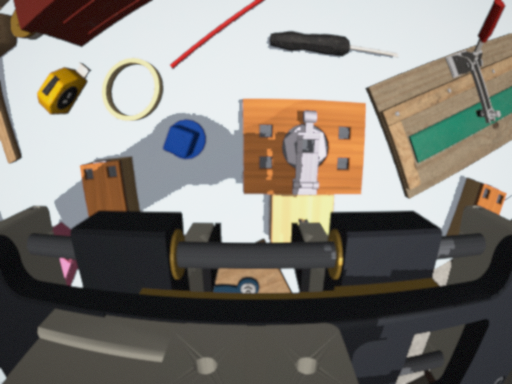

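Request:
play_rows(
  series=[
    {"dp": [0.012,0.028,0],"rot": [0,0,0],"claw": 45},
    {"dp": [0.02,0.056,0.0],"rot": [0,0,0],"claw": 45},
    {"dp": [0.02,0.056,0],"rot": [0,0,0],"claw": 45},
    {"dp": [0.02,0.056,0],"rot": [0,0,0],"claw": 45},
  ],
)

```text
time_s: 1.9
eef_pos: [0.5832, 0.0653, 0.2568]
eef_rot: [0.001, 0.999, 0.036, -0.0]
force: [-0.7, 0.7, 0.8]
opening: 0.0389
```

```bash
python3 - <<'E'
from h import *
c=cam('wrist'); save(c,'w2'); print(c['state']['eef_pos'],c['state']['dq'].round(3)); np.save('w2s.npy',np.r_[c['state']['eef_pos'],c['state']['eef_rot']])
a=c['color'][:,:,::-1]; cv2.imwrite('pics/w2z.png',cv2.resize(a[60:240,150:420],None,fx=2.9,fy=2.9,interpolation=cv2.INTER_CUBIC))
E
```

```text
[0.58319454 0.06528689 0.25675757] [ 0.029 -0.005 -0.005 -0.001  0.001 -0.004]
```

View pics/w2z.png

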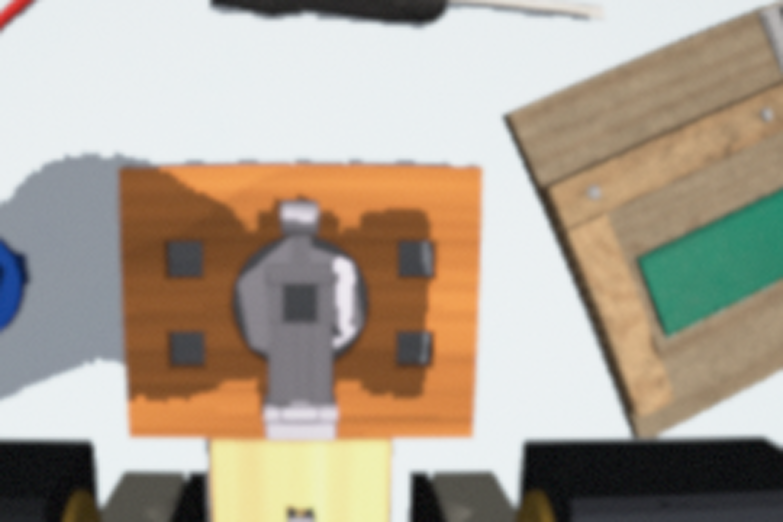

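```bash
python3 - <<'E'
from h import *
c=cam('wrist'); v=np.load('w2s.npy'); c['state']['eef_pos']=v[:3]; c['state']['eef_rot']=v[3:]
Z=lambda u,w,z:pt(c,(u+.5)/2.9-.5+150,(w+.5)/2.9-.5+60,z)
q=np.array([Z(*p,.062) for p in [(185,259),(413,258),(186,349),(413,349)]])
print(q.round(4),q.mean(0).round(4))
s=(q[1]+q[3]-q[0]-q[2])/2; l=(q[0]+q[1]-q[2]-q[3])/2
print(np.linalg.norm(s),np.degrees(np.arctan2(s[1],s[0]))+90,np.linalg.norm(l),np.degrees(np.arctan2(l[1],l[0])))
print('lid',np.mean([Z(*p,.062) for p in [(120,168),(482,168),(471,437),(129,437)]],0))
print('lug',Z(300,213,.073),'slot',Z(300,303,.06))
C=np.array([.597,.066]); y=np.radians(4.1)
go([*(C+.038*np.array([np.cos(y),np.sin(y)])),.11],4.1)
E
```

```text
[[0.613  0.1173 0.062 ]
 [0.62   0.0236 0.062 ]
 [0.5751 0.1151 0.062 ]
 [0.5818 0.02   0.062 ]] [0.5974 0.069  0.062 ]
0.09462959974948433 4.154391030630393 0.038134811880424856 4.309932066811974
lid [0.59712936 0.06855227 0.062     ]
lug [0.63534702 0.07125892 0.073     ] slot [0.59742326 0.06867534 0.06      ]
t 2.0 at [0.583  0.0664 0.257 ] yaw 4.24 dp [0.0519 0.0012 0.147 ] rot [0.0025 0.     0.0025] rows 3.1 F [ 0.8 -0.1  0.4] op 0.0393 q6 1.2
```

```bash
python3 - <<'E'
from h import *
go([.6349,.0708,.0645],4.2)
E
```

```text
t 2.0 at [0.583  0.0664 0.257 ] yaw 4.24 dp [ 0.0521 -0.001   0.1925] rot [0.0025 0.     0.0007] rows 4.0 F [ 0.8 -0.1  0.4] op 0.0393 q6 1.2
```

Request:
play_rows(
  series=[
    {"dp": [0.03,0,0.03],"rot": [0.0025,0,0],"claw": 45},
    {"dp": [0.052,-0.001,0.07],"rot": [0.0025,0,0],"claw": 45},
    {"dp": [0.052,-0.001,0.105],"rot": [0.0025,0,0],"claw": 45},
    {"dp": [0.052,-0.001,0.14],"rot": [0.0025,0,0],"claw": 45},
    {"dp": [0.052,-0.001,0.165],"rot": [0.0025,0,0],"claw": 45},
    {"dp": [0.052,-0.001,0.182],"rot": [0.0025,0,0],"claw": 45},
    {"dp": [0.052,-0.001,0.19],"rot": [0.0025,0,0],"claw": 45},
    {"dp": [0.052,-0.001,0.192],"rot": [0.0025,0,0],"claw": 45},
    {"dp": [0.052,-0.001,0.192],"rot": [0.0025,0,0],"claw": 45},
  ],
)

```text
time_s: 2.9
eef_pos: [0.6352, 0.0715, 0.0657]
eef_rot: [-0.0, 0.999, 0.037, 0.0]
force: [-0.2, -0.3, -0.4]
opening: 0.0392
```

```bash
python3 - <<'E'
from h import *
c=cam('wrist'); save(c,'w3'); go([.6349,.0708,.0645],4.2)
E
```

```text
t 2.95 at [0.6354 0.0714 0.0661] yaw 4.29 dp [-0.0006  0.0005  0.0016] rot [-0.0003 -0.0016  0.0015] rows 0.0 F [-0.5  1.4  0.4] op 0.0395 q6 1.23
```

View pics/w3.png

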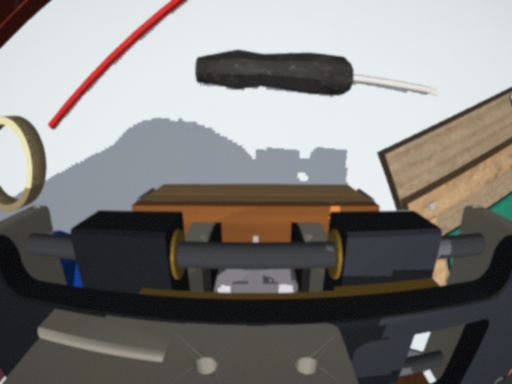

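Request:
play_rows(
  series=[
    {"dp": [0,0,0.001],"rot": [0,0,0],"claw": 30},
    {"dp": [0,0,0.001],"rot": [0,0,0],"claw": 18},
    {"dp": [0,0,0.001],"rot": [0,0,0],"claw": 5},
    {"dp": [0,0,0.001],"rot": [0,0,0],"claw": 5},
    {"dp": [0,0,0.001],"rot": [0,0,0],"claw": 5},
    {"dp": [0,0,0.001],"rot": [0,0,0],"claw": 5},
  ],
  squeeze=10,
)

```text
time_s: 3.55
eef_pos: [0.6356, 0.0717, 0.0653]
eef_rot: [-0.0, 0.999, 0.037, 0.001]
force: [-0.4, 2.7, 0.9]
opening: 0.0134
```

```bash
python3 - <<'E'
from h import *
go([.6349,.0708,.0645],4.2)
c=cam('scene'); 
a=c['color'][:,:,::-1]; cv2.imwrite('pics/s1.png',cv2.resize(a[100:280,210:360],None,fx=3.3,fy=3.3,interpolation=cv2.INTER_CUBIC))
for th in np.radians(np.arange(15,181,15)):
    print(round(np.degrees(th)), (82*(np.cos(th)-1)).round(1), (-82*np.sin(th)).round(1))
E
```

```text
t 3.55 at [0.6356 0.0717 0.0653] yaw 4.29 dp [-0.0008  0.0009  0.0008] rot [-0.0007 -0.0021  0.0016] rows 0.0 F [-0.4  2.7  0.9] op 0.0134 q6 1.23
15 -2.8 -21.2
30 -11.0 -41.0
45 -24.0 -58.0
60 -41.0 -71.0
75 -60.8 -79.2
90 -82.0 -82.0
105 -103.2 -79.2
120 -123.0 -71.0
135 -140.0 -58.0
150 -153.0 -41.0
165 -161.2 -21.2
180 -164.0 -0.0
```

View pics/s1.png

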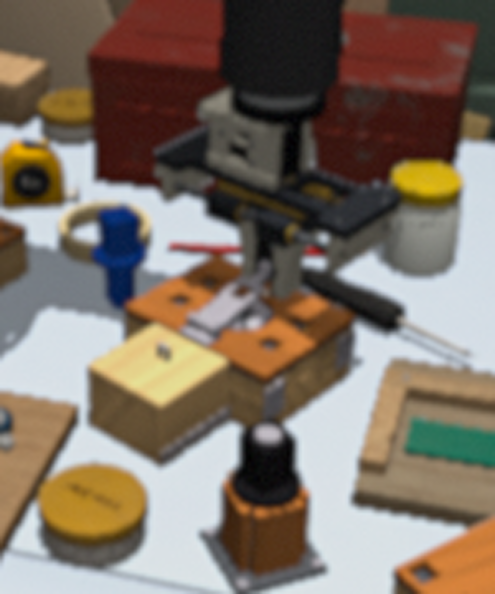

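Request:
play_rows(
  series=[
    {"dp": [-0.001,0,-0.011],"rot": [0,0,0],"claw": 5},
    {"dp": [-0.003,0,-0.021],"rot": [0,0,0],"claw": 5},
    {"dp": [-0.006,0,-0.031],"rot": [0,0,0],"claw": 5},
    {"dp": [-0.011,0,-0.041],"rot": [0,0,0],"claw": 5},
    {"dp": [-0.017,0,-0.05],"rot": [0,0,0],"claw": 5},
    {"dp": [-0.024,0,-0.058],"rot": [0,0,0],"claw": 5},
    {"dp": [-0.032,0,-0.065],"rot": [0,0,0],"claw": 5},
    {"dp": [-0.041,0,-0.071],"rot": [0,0,0],"claw": 5},
    {"dp": [-0.051,0,-0.076],"rot": [0,0,0],"claw": 5},
    {"dp": [-0.061,0,-0.079],"rot": [0,0,0],"claw": 5},
    {"dp": [-0.071,0,-0.081],"rot": [0,0,0],"claw": 5},
    {"dp": [-0.082,0,-0.082],"rot": [0,0,0],"claw": 5},
  ],
)

```text
time_s: 4.8
eef_pos: [0.5528, 0.0657, 0.1466]
eef_rot: [-0.001, 0.999, 0.037, 0.001]
force: [1.7, 4.1, -13.9]
opening: 0.0138
```

```bash
python3 - <<'E'
from h import *
go([.471,.0595,.0645],4.2)
c=cam('scene'); 
a=c['color'][:,:,::-1]; cv2.imwrite('pics/s2.png',cv2.resize(a[100:280,210:360],None,fx=3.3,fy=3.3,interpolation=cv2.INTER_CUBIC))
E
```

```text
t 4.8 at [0.5528 0.0657 0.1466] yaw 4.27 dp [-0.0822  0.0001  0.082 ] rot [-0.0011 -0.0016  0.0012] rows 2.3 F [  1.7   4.1 -13.9] op 0.0138 q6 1.18
```

View pics/s2.png

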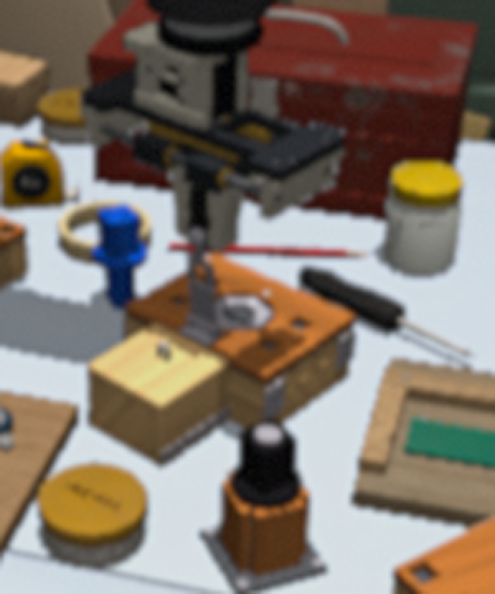

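Request:
play_rows(
  series=[
    {"dp": [-0.011,0,0.002],"rot": [0,0,0],"claw": 5},
    {"dp": [-0.021,0,0.004],"rot": [0,0,0],"claw": 5},
    {"dp": [-0.031,0,0.007],"rot": [0,0,0],"claw": 5},
    {"dp": [-0.041,0,0.012],"rot": [0,0,0],"claw": 5},
    {"dp": [-0.05,0,0.018],"rot": [0,0,0],"claw": 5},
    {"dp": [-0.058,0,0.025],"rot": [0,0,0],"claw": 5},
    {"dp": [-0.065,0,0.033],"rot": [0,0,0],"claw": 5},
    {"dp": [-0.071,0,0.042],"rot": [0,0,0],"claw": 5},
    {"dp": [-0.076,0,0.051],"rot": [0,0,0],"claw": 5},
    {"dp": [-0.079,0,0.061],"rot": [0,0,0],"claw": 5},
    {"dp": [-0.081,0,0.071],"rot": [0,0,0],"claw": 5},
    {"dp": [-0.082,0,0.082],"rot": [0,0,0],"claw": 5},
  ],
)

```text
time_s: 6.05
eef_pos: [0.4701, 0.0598, 0.0645]
eef_rot: [-0.001, 0.999, 0.037, 0.001]
force: [-0.8, 3.9, 14.7]
opening: 0.0138
```

```bash
python3 - <<'E'
from h import *
go([.471,.0595,.0645],4.2)
c=cam('scene'); 
a=c['color'][:,:,::-1]; cv2.imwrite('pics/s3.png',cv2.resize(a[100:280,210:360],None,fx=3.3,fy=3.3,interpolation=cv2.INTER_CUBIC))
E
```

```text
t 6.05 at [0.4701 0.0598 0.0645] yaw 4.29 dp [0.0009 0.0003 0.    ] rot [-0.0016 -0.0023  0.0015] rows 0.0 F [-0.8  3.9 14.7] op 0.0138 q6 1.1
```

View pics/s3.png

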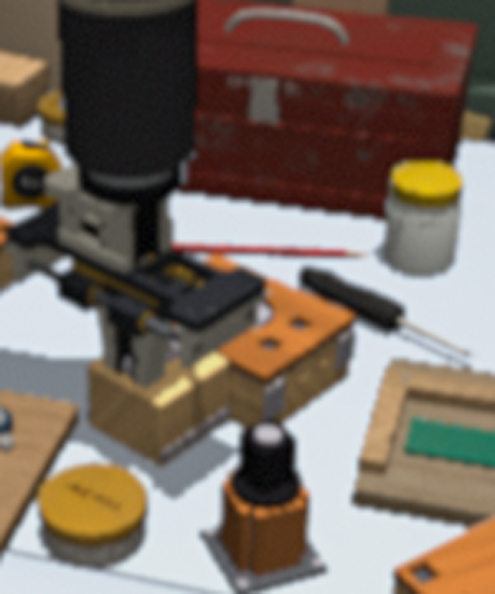

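Request:
play_rows(
  series=[
    {"dp": [0,0,0],"rot": [0,0,0],"claw": 15},
    {"dp": [0,0,-0.001],"rot": [0,0,0],"claw": 30},
    {"dp": [0,0,-0.01],"rot": [0,0,0],"claw": 45},
    {"dp": [0,0,-0.04],"rot": [0,0,0],"claw": 60},
    {"dp": [0,0,-0.08],"rot": [0,0,0],"claw": 80},
    {"dp": [0,0.03,-0.12],"rot": [0,0,0],"claw": 100},
    {"dp": [-0.01,0.07,-0.15],"rot": [0,0,0],"claw": 100},
    {"dp": [-0.02,0.11,-0.18],"rot": [0,0,0],"claw": 100},
    {"dp": [-0.03,0.15,-0.185],"rot": [0,0,0],"claw": 100},
    {"dp": [-0.03,0.155,-0.185],"rot": [0,0,0],"claw": 100},
    {"dp": [-0.03,0.155,-0.185],"rot": [0,0,0],"claw": 100},
    {"dp": [-0.03,0.155,-0.185],"rot": [0,0,0],"claw": 100},
  ],
)

```text
time_s: 7.3
eef_pos: [0.4506, -0.0973, 0.2475]
eef_rot: [-0.001, 0.999, 0.037, -0.0]
force: [0.8, 0.2, -0.6]
opening: 0.0871
```

```bash
cat >> h.py <<'E'
def shot(n,fname,x0=0,x1=512,y0=0,y1=384,k=None):
    c=cam(n); 
    if n=='wrist': np.save('%s.npy'%fname,np.r_[c['state']['eef_pos'],c['state']['eef_rot']])
    k=k or min(800/(x1-x0),600/(y1-y0)); a=c['color'][:,:,::-1]
    cv2.imwrite('pics/%s.png'%fname,cv2.resize(a[y0:y1,x0:x1],None,fx=k,fy=k,interpolation=cv2.INTER_CUBIC))
    c['Z']=lambda u,w,z:pt(c,(u+.5)/k-.5+x0,(w+.5)/k-.5+y0,z)
    return c
def reuse(fname,x0=0,x1=512,y0=0,y1=384,n='wrist',k=None):
    c=cam(n); k=k or min(800/(x1-x0),600/(y1-y0))
    if n=='wrist': v=np.load('%s.npy'%fname); c['state']['eef_pos']=v[:3]; c['state']['eef_rot']=v[3:]
    return lambda u,w,z:pt(c,(u+.5)/k-.5+x0,(w+.5)/k-.5+y0,z)
E
python3 - <<'E'
from h import *
go([.43,-.1,.25],4.2)
shot('wrist','w4'); shot('scene','s4',210,360,130,280)
E
```

```text
t 7.3 at [ 0.4506 -0.0973  0.2475] yaw 4.24 dp [-0.0208  0.0012 -0.0024] rot [-0.0013  0.0002  0.0008] rows 0.4 F [ 0.8  0.2 -0.6] op 0.0871 q6 1.43
```

View pics/w4.png

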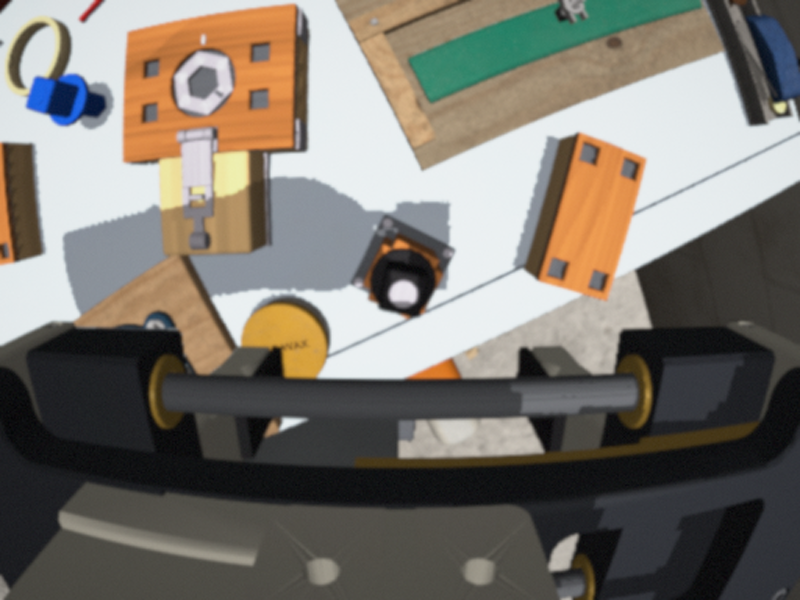

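View pics/s4.png

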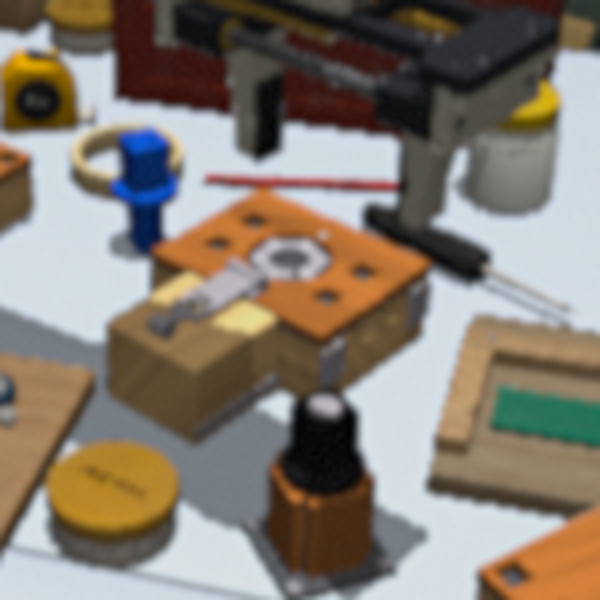

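```bash
python3 - <<'E'
from h import *
shot('wrist','w5',210,300,130,210); shot('wrist','w6',70,200,0,110)
E
```

```text
(no output)
```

View pics/w5.png

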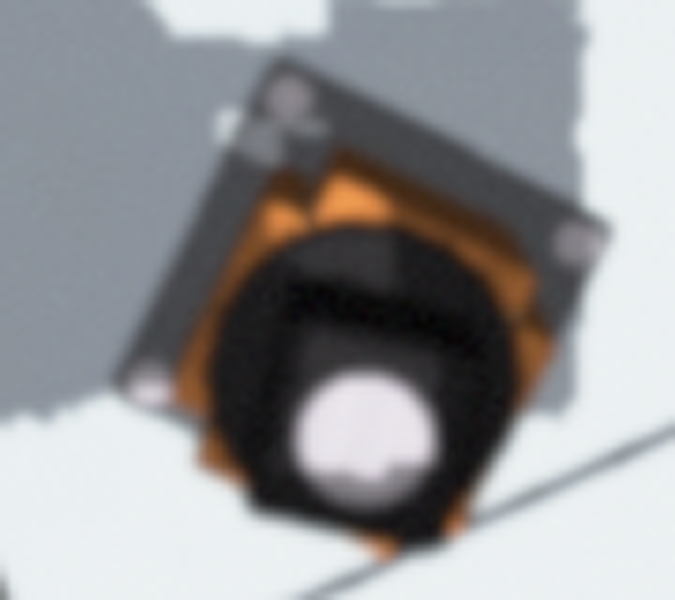

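View pics/w6.png

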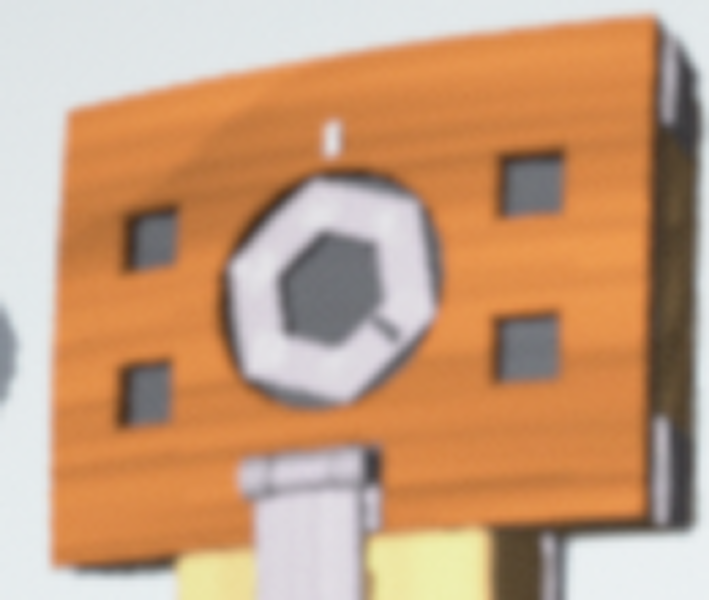

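```bash
python3 - <<'E'
from h import *
Z=reuse('w5',210,300,130,210)
a=Z(250,510,.108);b=Z(445,545,.108); print(a,b,np.linalg.norm(a-b),np.degrees(np.arctan2(*(a-b)[1::-1])))
print('disc',Z(366,440,.108))
pl=[Z(*p,.003) for p in [(288,98),(577,240),(150,388)]]; print(pl, (pl[1]+pl[2])/2)
Z=reuse('w6',70,200,0,110)
hx=[Z(*p,.060)for p in[(328,232),(375,245),(382,295),(336,347),(285,330),(280,280)]]
ctr=np.mean(hx,0); print('sock',ctr)
for i in range(6):
    d=hx[(i+1)%6]-hx[i]; print(np.linalg.norm(d).round(4), np.degrees(np.arctan2(d[1],d[0])).round(1), end='; ')
d=Z(395,337,.061)-ctr; print('line',np.degrees(np.arctan2(d[1],d[0])))
d=Z(332,138,.062)-ctr; print('mark',np.degrees(np.arctan2(d[1],d[0])))
q=np.array([Z(*p,.062) for p in [(151,240),(532,184),(146,394),(528,348)]]); print(q.mean(0), np.degrees(np.arctan2(*((q[0]+q[2]-q[1]-q[3])[1::-1])))-90)
go([.395,-.10,.25],-10)
E
```

```text
[ 0.43817902 -0.08441004  0.108     ] [ 0.43519746 -0.11172318  0.108     ] 0.02747539961428141 83.77013298437139
disc [ 0.44929015 -0.09963164  0.108     ]
[array([ 0.48692819, -0.08342678,  0.003     ]), array([ 0.46515143, -0.13784093,  0.003     ]), array([ 0.43166475, -0.06172107,  0.003     ])] [ 0.44840809 -0.099781    0.003     ]
sock [0.59735037 0.06826958 0.06      ]
0.0128 -107.6; 0.0124 -165.8; 0.0156 138.8; 0.0143 70.9; 0.0124 12.2; 0.0155 -45.7; line -125.25929694941375
mark 4.961552890215518
[0.59687451 0.06767675 0.062     ] 4.12782992512345
t 7.6 at [ 0.4513 -0.0967  0.2478] yaw 4.36 dp [-0.0564 -0.001  -0.0023] rot [-0.0013 -0.0004  0.2506] rows 1.7 F [-0.2 -0.4  0.2] op 0.0873 q6 1.43
```

Request:
play_rows(
  series=[
    {"dp": [-0.025,0,0],"rot": [0,0,0.06],"claw": 100},
    {"dp": [-0.05,0,0],"rot": [0,0,0.12],"claw": 100},
    {"dp": [-0.057,0,0],"rot": [0,0,0.18],"claw": 100},
    {"dp": [-0.057,0,0],"rot": [0,0,0.18],"claw": 100},
    {"dp": [-0.057,0,0],"rot": [0,0,0.18],"claw": 100},
    {"dp": [-0.057,0,0],"rot": [0,0,0.18],"claw": 100},
  ],
)

```text
time_s: 8.2
eef_pos: [0.3951, -0.1008, 0.2477]
eef_rot: [-0.001, 0.999, -0.051, 0.0]
force: [0.7, 0.4, 0.3]
opening: 0.0879
```

```bash
python3 - <<'E'
from h import *
go([.395,-.10,.25],-10)
c=shot('wrist','w7',210,300,100,180)
print(proj(c,[.449,-.1,.108]))
E
```

```text
t 8.2 at [ 0.3951 -0.1008  0.2477] yaw -5.86 dp [-0.0001 -0.0008 -0.0023] rot [-0.0012 -0.0002  0.0723] rows 0.5 F [0.7 0.4 0.3] op 0.0879 q6 1.23
(np.float64(249.58491358056935), np.float64(134.14868185844696))
```

View pics/w7.png

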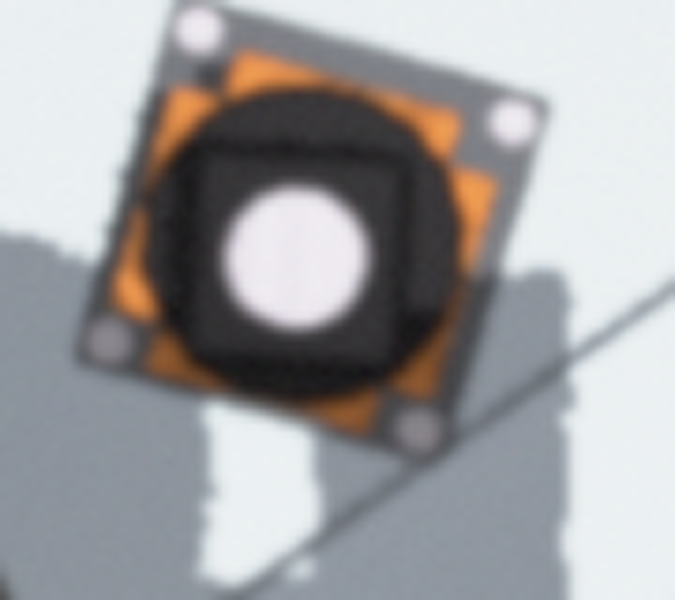

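```bash
python3 - <<'E'
from h import *
Z=reuse('w7',210,300,100,180)
print('head',Z(297,257,.108))
b=[Z(*p,.004) for p in [(199,30),(512,122),(418,430),(112,340)]]; print(np.mean(b,0),np.degrees(np.arctan2(*(b[0]-b[3])[1::-1])),np.degrees(np.arctan2(*(b[1]-b[2])[1::-1])))
go([.4495,-.1,.25],-6)
E
```

```text
head [ 0.44935895 -0.09961803  0.108     ]
[ 0.44934858 -0.09951175  0.004     ] -21.977980847833688 -22.39908942391604
t 8.3 at [ 0.3949 -0.1009  0.2476] yaw -5.9 dp [ 0.0542 -0.0065 -0.0024] rot [-0.001   0.0002  0.0017] rows 1.1 F [0.4 0.2 0. ] op 0.0872 q6 1.23
```

Request:
play_rows(
  series=[
    {"dp": [0.03,-0.004,0.01],"rot": [0,0,0],"claw": 100},
    {"dp": [0.054,-0.007,0.03],"rot": [0,0,0],"claw": 80},
    {"dp": [0.054,-0.007,0.06],"rot": [0,0,0],"claw": 70},
    {"dp": [0.054,-0.007,0.1],"rot": [0,0,0],"claw": 70},
    {"dp": [0.054,-0.007,0.135],"rot": [0,0,0],"claw": 70},
    {"dp": [0.054,-0.007,0.16],"rot": [0,0,0],"claw": 70},
    {"dp": [0.054,-0.007,0.17],"rot": [0,0,0],"claw": 70},
    {"dp": [0.054,-0.007,0.173],"rot": [0,0,0],"claw": 70},
    {"dp": [0.054,-0.007,0.173],"rot": [0,0,0],"claw": 70},
  ],
)

```text
time_s: 9.2
eef_pos: [0.45, -0.0993, 0.075]
eef_rot: [-0.0, 0.999, -0.051, 0.0]
force: [-0.5, 0.5, 0.8]
opening: 0.0611
```

```bash
python3 - <<'E'
from h import *
go([.4494,-.0996,.074],-6)
E
```

```text
t 9.2 at [ 0.45   -0.0993  0.075 ] yaw -5.88 dp [-0.0005  0.0004  0.001 ] rot [-0.0009 -0.0001  0.0021] rows 0.0 F [-0.5  0.5  0.8] op 0.0611 q6 1.26
```

Request:
play_rows(
  series=[
    {"dp": [0,0,0],"rot": [0,0,0],"claw": 45},
    {"dp": [0,0,0],"rot": [0,0,0],"claw": 30},
    {"dp": [0,0,0],"rot": [0,0,0],"claw": 20},
    {"dp": [0,0,0],"rot": [0,0,0],"claw": 20},
    {"dp": [0,0,0],"rot": [0,0,0],"claw": 20},
    {"dp": [0,0,0],"rot": [0,0,0],"claw": 20},
  ],
  squeeze=30,
)

```text
time_s: 9.8
eef_pos: [0.4502, -0.0993, 0.0754]
eef_rot: [-0.0, 0.999, -0.051, 0.0]
force: [-1.6, 0.5, 5.1]
opening: 0.03
```

Request:
play_rows(
  series=[
    {"dp": [0,0,-0.005],"rot": [0,0,0],"claw": 20},
    {"dp": [0,0,-0.02],"rot": [0,0,0],"claw": 20},
    {"dp": [0,0,-0.04],"rot": [0,0,0],"claw": 20},
    {"dp": [0,0,-0.06],"rot": [0,0,0],"claw": 20},
    {"dp": [0,0,-0.08],"rot": [0,0,0],"claw": 20},
    {"dp": [0,0,-0.1],"rot": [0,0,0],"claw": 20},
    {"dp": [0,0,-0.1],"rot": [0,0,0],"claw": 20},
    {"dp": [0,0,-0.1],"rot": [0,0,0],"claw": 20},
  ],
)

```text
time_s: 10.6
eef_pos: [0.4497, -0.0992, 0.1751]
eef_rot: [-0.001, 0.999, -0.051, 0.0]
force: [0.1, -0.2, -2.3]
opening: 0.0301
```

```bash
python3 - <<'E'
from h import *
go([.597,.068,.175],-17)
c=shot('scene','s5',240,330,140,230)
E
```

```text
t 10.6 at [ 0.4497 -0.0992  0.1751] yaw -5.89 dp [ 0.1293 -0.1815  0.0004] rot [-0.0015 -0.0005  0.194 ] rows 4.5 F [ 0.1 -0.2 -2.3] op 0.0301 q6 1.26
```

View pics/s5.png

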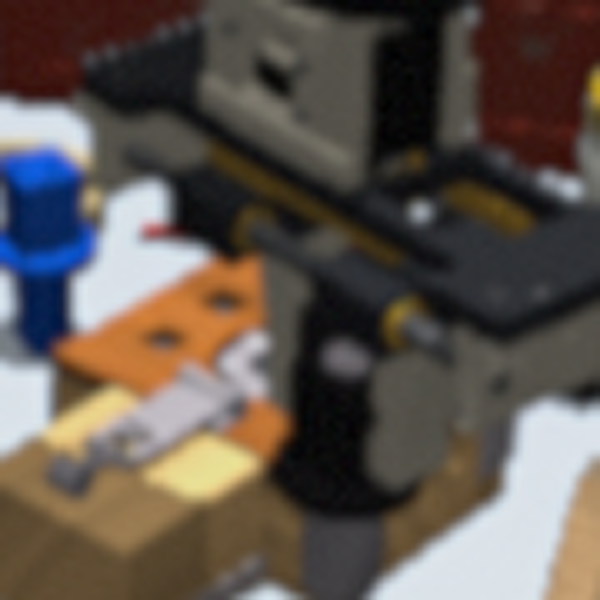

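```bash
python3 - <<'E'
from h import *
c=shot('scene','s6',272,312,205,245,k=14)
R=c['R']; d=-R.T@c['t']; print('cam',d)
E
```

```text
cam [-0.11709409 -0.59696097  0.69358034]
```

View pics/s6.png

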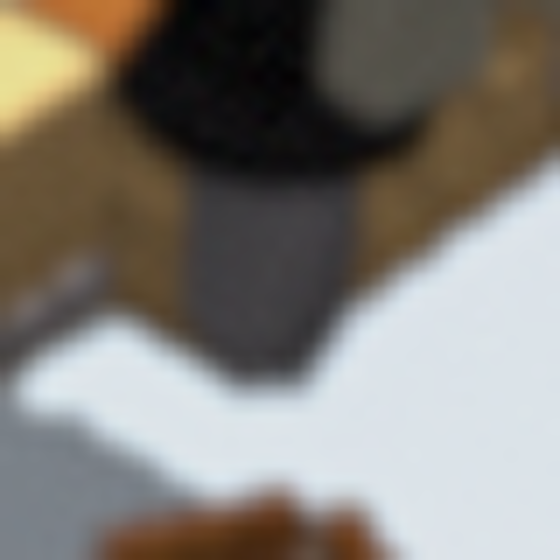

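```bash
python3 - <<'E'
from h import *
acc=0
for i in range(4):
    c=cam('scene'); acc=acc+c['color'].astype(float)/4
g=acc.mean(2)
for r in range(219,231): print(r,g[r,283:300].round(0).astype(int))
E
```

```text
219 [83 80 68 61 61 60 59 58 59 59 59 60 60 60 65 76 83]
220 [78 75 68 62 63 63 64 64 65 66 66 66 64 62 67 75 82]
221 [73 71 66 62 63 64 64 65 67 68 68 66 63 61 65 74 80]
222 [72 70 65 62 63 65 65 66 67 67 67 65 61 60 63 71 75]
223 [72 69 65 62 63 64 65 65 67 67 65 64 60 58 63 68 79]
224 [ 73  70  66  64  63  65  66  66  66  66  65  61  59  57  64  77 104]
225 [ 72  70  66  64  65  65  65  66  66  65  64  60  56  60  80 110 149]
226 [ 69  68  65  64  64  65  65  66  65  64  62  58  57  80 123 161 194]
227 [ 70  65  64  63  65  64  66  66  65  63  60  56  70 118 172 204 221]
228 [ 99  75  65  62  63  64  66  66  64  61  57  61  97 159 206 225 227]
229 [152 120  92  70  63  63  64  63  62  58  57  76 131 190 222 228 227]
230 [203 180 147 110  81  66  62  60  59  56  69 110 168 212 226 227 226]
```

Request:
play_rows(
  series=[
    {"dp": [0,0,0],"rot": [0,0,-0.12],"claw": 20},
    {"dp": [0,0,0],"rot": [0,0,-0.24],"claw": 20},
    {"dp": [0,0,0],"rot": [0,0,-0.33],"claw": 20},
    {"dp": [0,0,0],"rot": [0,0,-0.33],"claw": 20},
    {"dp": [0,0,0],"rot": [0,0,-0.33],"claw": 20},
  ],
)

```text
time_s: 11.4
eef_pos: [0.4495, -0.0994, 0.1743]
eef_rot: [-0.0, 0.994, 0.112, -0.001]
force: [-0.4, 0.1, -2.3]
opening: 0.0301
```

```bash
python3 - <<'E'
from h import *
acc=0
for i in range(4):
    c=cam('scene'); acc=acc+c['color'].astype(float)/4
g=acc.mean(2)
for r in range(219,231): print(r,g[r,283:300].round(0).astype(int))
go([.597,.068,.175],-17)
E
```

```text
219 [83 81 76 67 61 60 61 60 58 57 56 57 59 63 72 80 83]
220 [79 80 75 67 63 65 66 66 66 65 65 64 65 66 73 80 82]
221 [74 73 71 66 63 65 67 67 67 66 67 66 65 65 71 76 80]
222 [72 72 68 65 64 66 67 68 66 66 67 66 63 63 68 73 76]
223 [72 71 68 66 65 67 68 67 66 66 65 64 63 63 68 71 79]
224 [ 74  72  70  67  65  67  67  66  66  66  65  64  60  61  68  78 104]
225 [ 73  73  71  68  66  67  68  66  66  66  65  61  58  64  84 111 149]
226 [ 70  71  71  68  66  67  66  66  66  66  64  59  59  84 126 162 194]
227 [ 71  68  68  67  66  66  67  66  66  64  63  58  66 114 173 206 222]
228 [ 99  76  67  64  65  66  66  66  65  64  60  55  71 132 196 225 228]
229 [153 120  93  72  64  64  65  64  63  61  57  54  77 142 204 227 227]
230 [203 181 148 111  82  66  62  62  61  58  57  68 108 166 213 226 227]
t 11.6 at [ 0.4496 -0.0994  0.1745] yaw 12.97 dp [ 0.1812 -0.1301 -0.0005] rot [-5.00e-04  1.00e-03  5.23e-01] rows 4.5 F [-0.8  0.9 -2.1] op 0.0302 q6 1.59
```

Request:
play_rows(
  series=[
    {"dp": [0.02,-0.015,0],"rot": [0,0,0.08],"claw": 20},
    {"dp": [0.05,-0.036,0],"rot": [0,0,0.16],"claw": 20},
    {"dp": [0.08,-0.057,0],"rot": [0,0,0.24],"claw": 20},
    {"dp": [0.11,-0.078,0],"rot": [0,0,0.32],"claw": 20},
    {"dp": [0.14,-0.1,0],"rot": [0,0,0.4],"claw": 20},
    {"dp": [0.165,-0.12,0],"rot": [0,0,0.47],"claw": 20},
    {"dp": [0.181,-0.13,0],"rot": [0,0,0.523],"claw": 20},
    {"dp": [0.181,-0.13,0],"rot": [0,0,0.523],"claw": 20},
    {"dp": [0.181,-0.13,0],"rot": [0,0,0.523],"claw": 20},
    {"dp": [0.181,-0.13,0],"rot": [0,0,0.523],"claw": 20},
  ],
)

```text
time_s: 12.6
eef_pos: [0.5963, 0.0673, 0.1743]
eef_rot: [-0.0, 0.989, -0.148, -0.001]
force: [0.4, 0.6, -3.0]
opening: 0.0303
```

```bash
python3 - <<'E'
from h import *
go([.597,.068,.175],-17)
shot('scene','s7',230,350,120,220); shot('top','t7',230,320,120,200)
E
```

```text
t 12.6 at [0.5963 0.0673 0.1743] yaw -17.0 dp [ 0.0005 -0.0009 -0.0007] rot [ 0.0001  0.0016 -0.    ] rows 0.0 F [ 0.4  0.6 -3. ] op 0.0303 q6 0.84
```

View pics/s7.png

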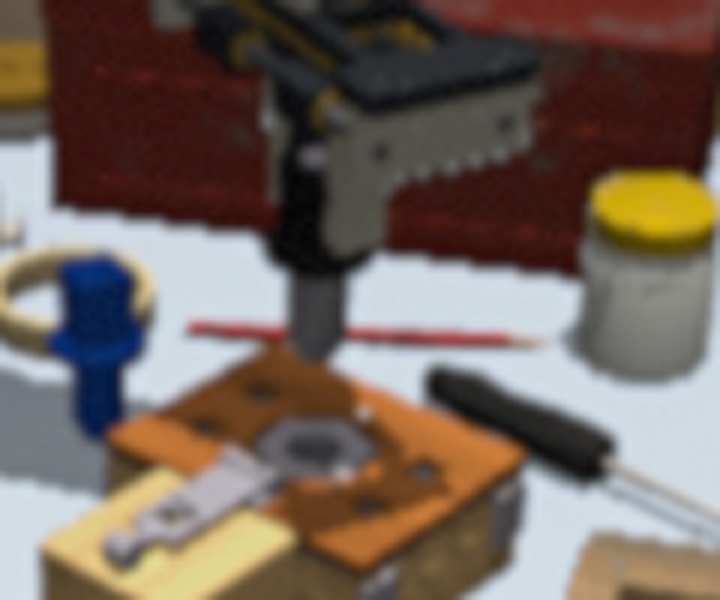

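Request:
play_rows(
  series=[
    {"dp": [0.0005,-0.001,0.02],"rot": [0,0,0],"claw": 20},
    {"dp": [0.0005,-0.001,0.04],"rot": [0,0,0],"claw": 20},
    {"dp": [0.0005,-0.001,0.048],"rot": [0,0,0],"claw": 20},
    {"dp": [0.0005,-0.001,0.051],"rot": [0,0,0],"claw": 20},
    {"dp": [0.0005,-0.001,0.054],"rot": [0,0,0],"claw": 20},
    {"dp": [0.0005,-0.001,0.057],"rot": [0,0,0],"claw": 20},
    {"dp": [0.0005,-0.001,0.058],"rot": [0,0,0],"claw": 20},
  ],
)

```text
time_s: 13.4
eef_pos: [0.5973, 0.0681, 0.117]
eef_rot: [-0.0, 0.989, -0.148, -0.0]
force: [-0.7, 0.0, -1.8]
opening: 0.0302
```

```bash
python3 - <<'E'
from h import *
go([.597,.068,.1014],-17)
E
```

```text
t 13.4 at [0.5973 0.0681 0.117 ] yaw -17.02 dp [-0.0003  0.0002  0.0156] rot [-0.0008  0.0005 -0.0004] rows 0.3 F [-0.7  0.  -1.8] op 0.0302 q6 0.84
```

Tip is 6 mm in (the taper), without force. Continue down.

Request:
play_rows(
  series=[
    {"dp": [0,0,0.003],"rot": [0,0,0],"claw": 20},
    {"dp": [0,0,0.006],"rot": [0,0,0],"claw": 20},
    {"dp": [0,0,0.009],"rot": [0,0,0],"claw": 20},
    {"dp": [0,0,0.011],"rot": [0,0,0],"claw": 20},
  ],
)

```text
time_s: 13.8
eef_pos: [0.5973, 0.0681, 0.1057]
eef_rot: [-0.0, 0.989, -0.148, -0.0]
force: [0.1, -0.6, -1.7]
opening: 0.0303
```

```bash
python3 - <<'E'
from h import *
go([.597,.068,.1014],-17)
E
```

```text
t 13.8 at [0.5973 0.0681 0.1057] yaw -17.02 dp [-0.0003  0.0002  0.0043] rot [-0.0007  0.0005 -0.0004] rows 0.1 F [ 0.1 -0.6 -1.7] op 0.0303 q6 0.84
```

Request:
play_rows(
  series=[
    {"dp": [0,0,0.003],"rot": [0,0,0],"claw": 20},
    {"dp": [0,0,0.0045],"rot": [0,0,0],"claw": 20},
    {"dp": [0,0,0.0045],"rot": [0,0,0],"claw": 20},
  ],
)

```text
time_s: 14.1
eef_pos: [0.5975, 0.0681, 0.1014]
eef_rot: [-0.0, 0.989, -0.148, -0.0]
force: [0.0, 0.5, 0.9]
opening: 0.0299
```

Request:
play_rows(
  series=[
    {"dp": [0,0,0],"rot": [0,0,0.1],"claw": 20},
    {"dp": [0,0,0],"rot": [0,0,0.23],"claw": 20},
    {"dp": [0,0,0],"rot": [0,0,0.36],"claw": 20},
    {"dp": [0,0,0],"rot": [0,0,0.49],"claw": 20},
    {"dp": [0,0,0],"rot": [0,0,0.62],"claw": 20},
    {"dp": [0,0,0],"rot": [0,0,0.75],"claw": 20},
    {"dp": [0,0,0],"rot": [0,0,0.88],"claw": 20},
    {"dp": [0,0,0],"rot": [0,0,1.01],"claw": 20},
    {"dp": [0,0,0],"rot": [0,0,1.14],"claw": 20},
    {"dp": [0,0,0],"rot": [0,0,1.27],"claw": 20},
    {"dp": [0,0,0],"rot": [0,0,1.4],"claw": 20},
    {"dp": [0,0,0],"rot": [0,0,1.52],"claw": 20},
  ],
)

```text
time_s: 15.3
eef_pos: [0.5953, 0.0668, 0.1014]
eef_rot: [-0.002, -0.613, 0.79, 0.001]
force: [-6.4, -3.0, 6.2]
opening: 0.0302
```

```bash
python3 - <<'E'
from h import *
go([.597,.068,.1014],-107); print(state()['moment'])
E
```

```text
t 15.3 at [0.5953 0.0668 0.1014] yaw -104.42 dp [-0.0016 -0.0013 -0.    ] rot [ 0.0036 -0.0024  0.0451] rows 0.3 F [-6.4 -3.   6.2] op 0.0302 q6 -0.69
[-0.96893644  2.81836125  0.13219875]
```

Request:
play_rows(
  series=[
    {"dp": [0,0,0],"rot": [0,0,0.045],"claw": 20},
    {"dp": [0,0,0],"rot": [0,0,0.045],"claw": 20},
    {"dp": [0,0,0],"rot": [0,0,0.045],"claw": 40},
    {"dp": [0,0,0],"rot": [0,0,0.045],"claw": 70},
    {"dp": [-0.001,-0.001,0],"rot": [0,0,0.045],"claw": 80},
    {"dp": [-0.001,-0.001,0],"rot": [0,0,0.045],"claw": 80},
    {"dp": [-0.001,-0.001,0],"rot": [0,0,0.045],"claw": 80},
  ],
)

```text
time_s: 16.0
eef_pos: [0.5967, 0.0676, 0.1014]
eef_rot: [-0.002, -0.595, 0.804, 0.001]
force: [0.6, -0.3, -0.9]
opening: 0.0616
```

```bash
python3 - <<'E'
from h import *
go([.597,.068,.1014],-17); shot('top','t8',230,320,120,200)
shot('scene','s8',210,360,120,240)
E
```

```text
t 16.0 at [0.5967 0.0676 0.1014] yaw -106.97 dp [-0.0005 -0.0001 -0.    ] rot [ 4.5000e-03  8.0000e-04 -1.5703e+00] rows 10.5 F [ 0.6 -0.3 -0.9] op 0.0616 q6 -0.73
```

View pics/s8.png

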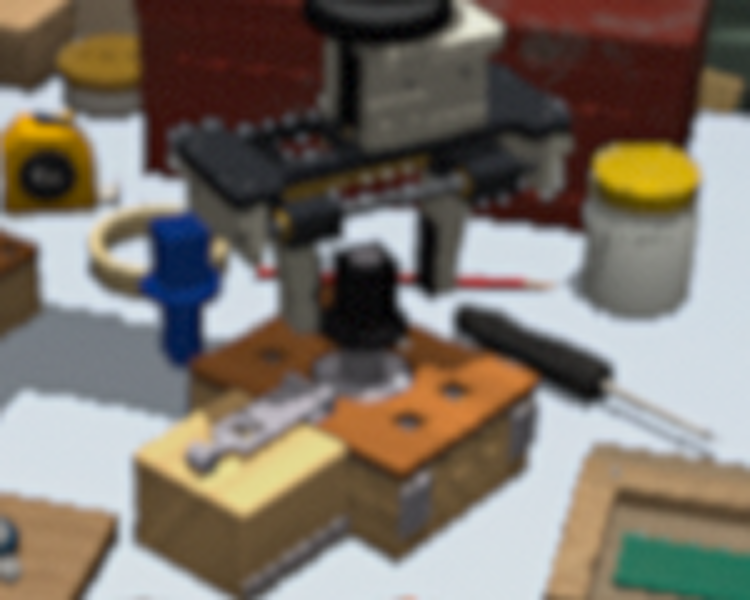

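Request:
play_rows(
  series=[
    {"dp": [0,0,0],"rot": [0,0,-0.13],"claw": 80},
    {"dp": [0,0,0],"rot": [0,0,-0.26],"claw": 80},
    {"dp": [0,0,0],"rot": [0,0,-0.4],"claw": 80},
    {"dp": [0,0,0],"rot": [0,0,-0.54],"claw": 80},
    {"dp": [0,0,0],"rot": [0,0,-0.68],"claw": 80},
    {"dp": [0,0,0],"rot": [0,0,-0.82],"claw": 80},
    {"dp": [0,0,0],"rot": [0,0,-0.96],"claw": 80},
    {"dp": [0,0,0],"rot": [0,0,-1.1],"claw": 80},
    {"dp": [0,0,0],"rot": [0,0,-1.24],"claw": 80},
    {"dp": [0,0,0],"rot": [0,0,-1.38],"claw": 80},
    {"dp": [-0.0005,0,0],"rot": [0,0,-1.5],"claw": 80},
    {"dp": [-0.0005,0,0],"rot": [0,0,-1.57],"claw": 80},
  ],
)

```text
time_s: 17.3
eef_pos: [0.5967, 0.068, 0.1014]
eef_rot: [0.001, 0.989, -0.146, -0.002]
force: [-0.4, 0.7, -0.1]
opening: 0.07
```

```bash
python3 - <<'E'
from h import *
go([.597,.068,.1014],-17)
E
```

```text
t 17.3 at [0.5967 0.068  0.1014] yaw -16.75 dp [ 0.0003 -0.     -0.    ] rot [0.0024 0.0035 0.0043] rows 0.0 F [-0.4  0.7 -0.1] op 0.07 q6 0.84
```

Request:
play_rows(
  series=[
    {"dp": [0,0,0],"rot": [0,0,0.005],"claw": 50},
    {"dp": [0,0,0],"rot": [0,0,0.005],"claw": 30},
    {"dp": [0,0,0],"rot": [0,0,0.005],"claw": 20},
    {"dp": [0,0,0],"rot": [0,0,0.005],"claw": 20},
    {"dp": [0,0,0],"rot": [0,0,0.005],"claw": 20},
    {"dp": [0,0,0],"rot": [0,0,0.005],"claw": 20},
  ],
)

```text
time_s: 17.9
eef_pos: [0.5968, 0.0682, 0.1014]
eef_rot: [0.001, 0.989, -0.148, -0.002]
force: [1.1, 0.5, -1.4]
opening: 0.0298
```

Request:
play_rows(
  series=[
    {"dp": [0,0,0],"rot": [0,0,0.13],"claw": 20},
    {"dp": [0,0,0],"rot": [0,0,0.26],"claw": 20},
    {"dp": [0,0,0],"rot": [0,0,0.4],"claw": 20},
    {"dp": [0,0,0],"rot": [0,0,0.54],"claw": 20},
    {"dp": [0,0,0],"rot": [0,0,0.68],"claw": 20},
    {"dp": [0,0,0],"rot": [0,0,0.82],"claw": 20},
    {"dp": [0,0,0],"rot": [0,0,0.96],"claw": 20},
    {"dp": [0,0,0],"rot": [0,0,1.1],"claw": 20},
    {"dp": [0,0,0],"rot": [0,0,1.24],"claw": 20},
    {"dp": [0,0,0],"rot": [0,0,1.38],"claw": 20},
    {"dp": [0,0,0],"rot": [0,0,1.5],"claw": 20},
    {"dp": [0,0,0],"rot": [0,0,1.57],"claw": 20},
  ],
)

```text
time_s: 19.1
eef_pos: [0.5954, 0.0677, 0.1013]
eef_rot: [-0.003, -0.593, 0.805, 0.001]
force: [-4.6, -0.8, 5.5]
opening: 0.0305
```

```bash
python3 - <<'E'
from h import *
go([.597,.068,.1014],-107); print(state()['moment'])
E
```

```text
t 19.1 at [0.5954 0.0677 0.1013] yaw -107.3 dp [-0.0007 -0.0014 -0.0001] rot [ 0.0056 -0.0037 -0.0052] rows 0.1 F [-4.6 -0.8  5.5] op 0.0305 q6 -0.74
[0.13685073 1.96371951 0.08523049]
```

Request:
play_rows(
  series=[
    {"dp": [0,0,0],"rot": [0,0,0],"claw": 40},
    {"dp": [0,0,0],"rot": [0,0,0],"claw": 70},
    {"dp": [-0.0007,-0.0014,0],"rot": [0,0,0],"claw": 80},
    {"dp": [-0.0007,-0.0014,0],"rot": [0,0,0],"claw": 80},
    {"dp": [-0.0007,-0.0014,0],"rot": [0,0,0],"claw": 80},
  ],
)

```text
time_s: 19.6
eef_pos: [0.5971, 0.068, 0.1012]
eef_rot: [-0.003, -0.593, 0.805, 0.001]
force: [0.3, -0.7, 0.4]
opening: 0.0616
```

Request:
play_rows(
  series=[
    {"dp": [0,0,0],"rot": [0,0,-0.13],"claw": 80},
    {"dp": [0,0,0],"rot": [0,0,-0.26],"claw": 80},
    {"dp": [0,0,0],"rot": [0,0,-0.4],"claw": 80},
    {"dp": [0,0,0],"rot": [0,0,-0.54],"claw": 80},
    {"dp": [0,0,0],"rot": [0,0,-0.68],"claw": 80},
    {"dp": [0,0,0],"rot": [0,0,-0.82],"claw": 80},
    {"dp": [0,0,0],"rot": [0,0,-0.96],"claw": 80},
    {"dp": [0,0,0],"rot": [0,0,-1.1],"claw": 80},
    {"dp": [0,0,0],"rot": [0,0,-1.24],"claw": 80},
    {"dp": [0,0,0],"rot": [0,0,-1.38],"claw": 80},
    {"dp": [0,0,0],"rot": [0,0,-1.5],"claw": 80},
    {"dp": [0,0,0],"rot": [0,0,-1.57],"claw": 80},
  ],
)

```text
time_s: 20.8
eef_pos: [0.5972, 0.0681, 0.1012]
eef_rot: [0.001, 0.989, -0.148, -0.003]
force: [0.0, 0.8, -0.8]
opening: 0.07
```

```bash
python3 - <<'E'
from h import *
go([.597,.068,.1014],-17)
E
```

```text
t 20.8 at [0.5972 0.0681 0.1012] yaw -17.02 dp [-0.0002  0.0001 -0.0002] rot [ 0.0036  0.0055 -0.0004] rows 0.0 F [ 0.   0.8 -0.8] op 0.07 q6 0.84
```

Request:
play_rows(
  series=[
    {"dp": [0,0,0],"rot": [0,0,0],"claw": 50},
    {"dp": [0,0,0],"rot": [0,0,0],"claw": 30},
    {"dp": [0,0,0],"rot": [0,0,0],"claw": 20},
    {"dp": [0,0,0],"rot": [0,0,0],"claw": 20},
    {"dp": [0,0,0],"rot": [0,0,0],"claw": 20},
    {"dp": [0,0,0],"rot": [0,0,0],"claw": 20},
  ],
)

```text
time_s: 21.4
eef_pos: [0.5972, 0.0682, 0.1012]
eef_rot: [0.001, 0.989, -0.148, -0.003]
force: [-0.2, 1.5, -0.9]
opening: 0.0302
```

Request:
play_rows(
  series=[
    {"dp": [0,0,0],"rot": [0,0,0.13],"claw": 20},
    {"dp": [0,0,0],"rot": [0,0,0.26],"claw": 20},
    {"dp": [0,0,0],"rot": [0,0,0.4],"claw": 20},
    {"dp": [0,0,0],"rot": [0,0,0.54],"claw": 20},
    {"dp": [0,0,0],"rot": [0,0,0.66],"claw": 20},
    {"dp": [0,0,0],"rot": [0,0,0.76],"claw": 20},
    {"dp": [0,0,0],"rot": [0,0,0.84],"claw": 20},
    {"dp": [0,0,0],"rot": [0,0,0.84],"claw": 20},
  ],
)

```text
time_s: 22.2
eef_pos: [0.5965, 0.0676, 0.1012]
eef_rot: [0.003, 0.842, -0.539, -0.003]
force: [-2.1, -1.9, 2.9]
opening: 0.0301
```

```bash
python3 - <<'E'
from h import *
go([.597,.068,.1014],-72); print(state()['moment'])
E
```

```text
t 22.2 at [0.5965 0.0676 0.1012] yaw -65.25 dp [-0.0002 -0.0006 -0.0002] rot [0.0079 0.0005 0.1177] rows 0.8 F [-2.1 -1.9  2.9] op 0.0301 q6 -0.0
[-0.90970952  1.07718117 -0.04607838]
```

Request:
play_rows(
  series=[
    {"dp": [0,0,0],"rot": [0,0,0.03],"claw": 20},
    {"dp": [0,0,0],"rot": [0,0,0.06],"claw": 20},
    {"dp": [0,0,0],"rot": [0,0,0.06],"claw": 20},
  ],
)

```text
time_s: 22.5
eef_pos: [0.5963, 0.0675, 0.1012]
eef_rot: [0.003, 0.826, -0.563, -0.003]
force: [-1.9, -1.0, 1.3]
opening: 0.0302
```

```bash
python3 - <<'E'
from h import *
go([.597,.068,.1014],-72); print(state()['moment'])
E
```

```text
t 22.5 at [0.5963 0.0675 0.1012] yaw -68.59 dp [-0.0002 -0.0008 -0.0002] rot [0.0082 0.0002 0.0595] rows 0.4 F [-1.9 -1.   1.3] op 0.0302 q6 -0.06
[-0.32707486  0.60068279  0.10803862]
```

Request:
play_rows(
  series=[
    {"dp": [0,0,0],"rot": [0,0,0.03],"claw": 20},
    {"dp": [0,0,0],"rot": [0,0,0.06],"claw": 20},
    {"dp": [0,0,0],"rot": [0,0,0.08],"claw": 20},
    {"dp": [0,0,0],"rot": [0,0,0.08],"claw": 20},
  ],
)

```text
time_s: 22.9
eef_pos: [0.5962, 0.0674, 0.1012]
eef_rot: [0.003, 0.803, -0.596, -0.002]
force: [-1.8, -0.7, 1.5]
opening: 0.0299
```

```bash
python3 - <<'E'
from h import *
go([.597,.068,.1014],-76); print(state()['moment'])
E
```

```text
t 22.9 at [0.5962 0.0674 0.1012] yaw -73.21 dp [-0.0003 -0.0009 -0.0002] rot [ 0.0085 -0.0005  0.0487] rows 0.3 F [-1.8 -0.7  1.5] op 0.0299 q6 -0.14
[-0.20508821  0.73357946  0.02610067]
```

Request:
play_rows(
  series=[
    {"dp": [0,0,0],"rot": [0,0,0.03],"claw": 20},
    {"dp": [0,0,0],"rot": [0,0,0.06],"claw": 20},
    {"dp": [0,0,0],"rot": [0,0,0.08],"claw": 20},
    {"dp": [0,0,0],"rot": [0,0,0.08],"claw": 20},
  ],
)

```text
time_s: 23.3
eef_pos: [0.5961, 0.0675, 0.1012]
eef_rot: [0.004, 0.778, -0.628, -0.002]
force: [-2.2, -1.1, 1.6]
opening: 0.0304
```

```bash
python3 - <<'E'
from h import *
go([.597,.068,.1014],-76); print(state()['moment'])
E
```

```text
t 23.3 at [0.5961 0.0675 0.1012] yaw -77.82 dp [-0.0003 -0.001  -0.0002] rot [ 0.0086 -0.0008 -0.0318] rows 0.2 F [-2.2 -1.1  1.6] op 0.0304 q6 -0.22
[-0.25589146  0.87333431  0.08130143]
```

Request:
play_rows(
  series=[
    {"dp": [0,0,0],"rot": [0,0,0.03],"claw": 20},
    {"dp": [0,0,0],"rot": [0,0,0.06],"claw": 20},
    {"dp": [0,0,0],"rot": [0,0,0.08],"claw": 20},
    {"dp": [0,0,0],"rot": [0,0,0.08],"claw": 20},
  ],
)

```text
time_s: 23.7
eef_pos: [0.5961, 0.0673, 0.1013]
eef_rot: [0.004, 0.752, -0.659, -0.002]
force: [-2.0, -2.4, 3.4]
opening: 0.0299
```

```bash
python3 - <<'E'
from h import *
go([.597,.068,.1014],-76); print(state()['moment']); shot('scene','s9',230,330,150,230); shot('top','t9',240,310,130,200)
E
```

```text
t 23.7 at [0.5961 0.0673 0.1013] yaw -82.42 dp [-0.0006 -0.001  -0.0001] rot [ 0.0087 -0.0014 -0.112 ] rows 0.7 F [-2.  -2.4  3.4] op 0.0299 q6 -0.3
[-0.69062768  0.82405574  0.33523797]
```

View pics/s9.png

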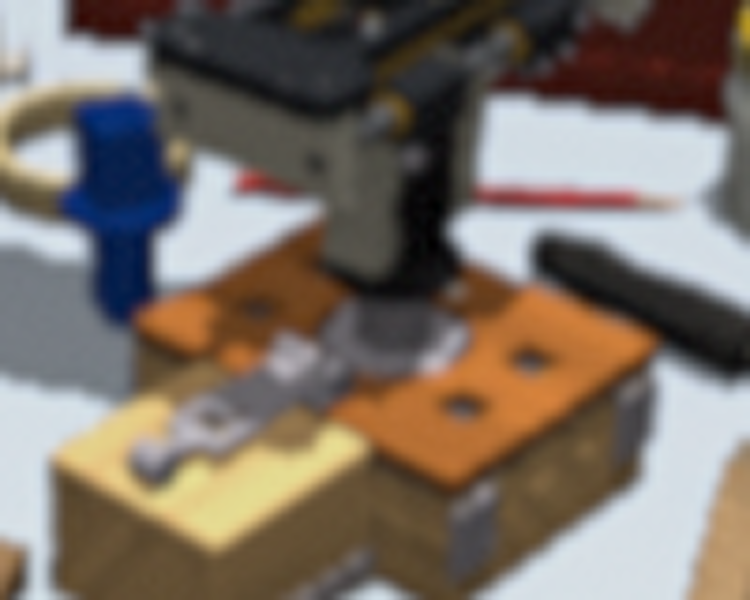

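View pics/t9.png

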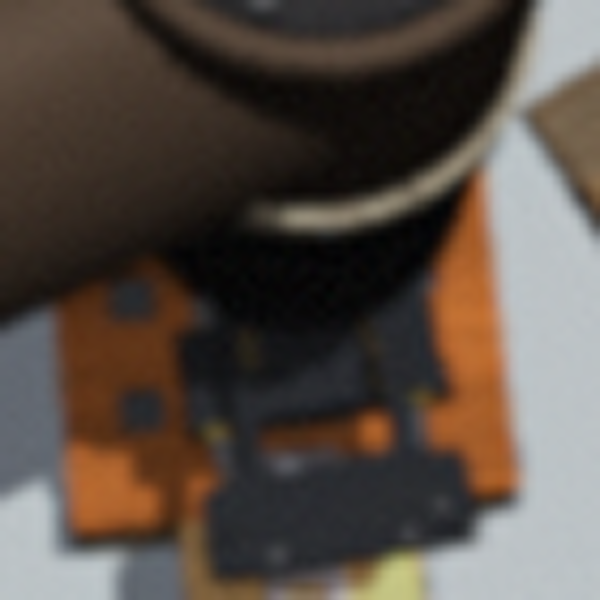

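Request:
play_rows(
  series=[
    {"dp": [0,0,0],"rot": [0,0,0.03],"claw": 20},
    {"dp": [0,0,0],"rot": [0,0,0.05],"claw": 20},
    {"dp": [0,0,0],"rot": [0,0,0.05],"claw": 20},
    {"dp": [0,0,0],"rot": [0,0,0.05],"claw": 20},
  ],
)

```text
time_s: 24.2
eef_pos: [0.5961, 0.0673, 0.1013]
eef_rot: [0.004, 0.736, -0.677, -0.002]
force: [-2.4, -1.0, 3.2]
opening: 0.0301
```

```bash
python3 - <<'E'
from h import *
go([.597,.068,.1014],-82.4); print(state()['moment'])
E
```

```text
t 24.2 at [0.5961 0.0673 0.1013] yaw -85.23 dp [-0.0007 -0.001  -0.0001] rot [ 0.0086 -0.0021 -0.0493] rows 0.3 F [-2.4 -1.   3.2] op 0.0301 q6 -0.35
[-0.76975007  0.96309057  0.53620295]
```

Request:
play_rows(
  series=[
    {"dp": [0,0,0],"rot": [0,0,-0.05],"claw": 20},
    {"dp": [-0.0005,-0.001,0],"rot": [0,0,-0.07],"claw": 20},
    {"dp": [-0.0005,-0.001,0],"rot": [0,0,-0.07],"claw": 20},
    {"dp": [-0.0005,-0.001,-0.006],"rot": [0,0,-0.07],"claw": 20},
    {"dp": [-0.0005,-0.001,-0.015],"rot": [0,0,-0.07],"claw": 20},
    {"dp": [-0.0005,-0.001,-0.025],"rot": [0,0,-0.07],"claw": 20},
    {"dp": [-0.0005,-0.001,-0.04],"rot": [0,0,-0.07],"claw": 20},
    {"dp": [-0.0005,-0.001,-0.06],"rot": [0,0,-0.07],"claw": 20},
    {"dp": [-0.0005,-0.001,-0.08],"rot": [0,0,-0.07],"claw": 20},
    {"dp": [-0.0005,-0.001,-0.08],"rot": [0,0,-0.07],"claw": 20},
  ],
)

```text
time_s: 25.2
eef_pos: [0.6002, 0.0691, 0.1857]
eef_rot: [0.0, 0.759, -0.651, -0.0]
force: [1.0, -0.1, -1.6]
opening: 0.0299
```

```bash
python3 - <<'E'
from h import *
go([.4494,-.0996,.185],-81.5); shot('scene','s10',230,330,140,230)
E
```

```text
t 25.2 at [0.6002 0.0691 0.1857] yaw -81.19 dp [0.1436 0.1749 0.0009] rot [ 0.001  -0.0003  0.0054] rows 4.5 F [ 1.  -0.1 -1.6] op 0.0299 q6 -0.28
```

View pics/s10.png

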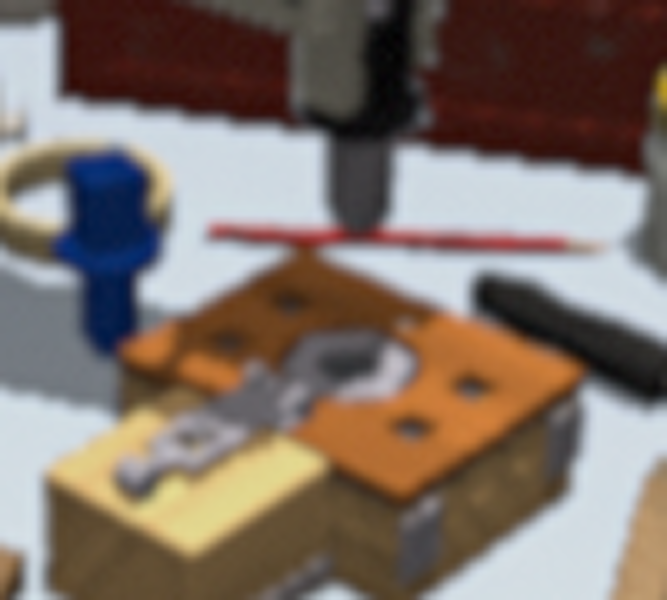

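Request:
play_rows(
  series=[
    {"dp": [0.015,0.015,0],"rot": [0,0,-0.12],"claw": 20},
    {"dp": [0.03,0.035,0],"rot": [0,0,-0.25],"claw": 20},
    {"dp": [0.05,0.06,0],"rot": [0,0,-0.38],"claw": 20},
    {"dp": [0.07,0.085,0],"rot": [0,0,-0.51],"claw": 20},
    {"dp": [0.09,0.11,0],"rot": [0,0,-0.64],"claw": 20},
    {"dp": [0.11,0.134,0],"rot": [0,0,-0.77],"claw": 20},
    {"dp": [0.13,0.158,0],"rot": [0,0,-0.9],"claw": 20},
    {"dp": [0.143,0.175,0],"rot": [0,0,-1.03],"claw": 20},
    {"dp": [0.143,0.175,0],"rot": [0,0,-1.16],"claw": 20},
    {"dp": [0.143,0.175,0],"rot": [0,0,-1.29],"claw": 20},
    {"dp": [0.143,0.175,0],"rot": [0,0,-1.35],"claw": 20},
    {"dp": [0.143,0.175,0],"rot": [0,0,-1.35],"claw": 20},
  ],
)

```text
time_s: 26.45
eef_pos: [0.4478, -0.099, 0.1841]
eef_rot: [0.0, 0.999, -0.034, -0.002]
force: [-0.0, -0.1, -2.7]
opening: 0.0299
```

```bash
python3 - <<'E'
from h import *
go([.4494,-.0996,.185],-4); c=shot('wrist','w10'); print(proj(c,[.597,.068,.062]))
E
```

```text
t 26.45 at [ 0.4478 -0.099   0.1841] yaw -3.84 dp [ 0.0016  0.0005 -0.0009] rot [0.0006 0.0036 0.0027] rows 0.0 F [-0.  -0.1 -2.7] op 0.0299 q6 1.29
(np.float64(85.87685286173274), np.float64(62.411196043310696))
```

View pics/w10.png

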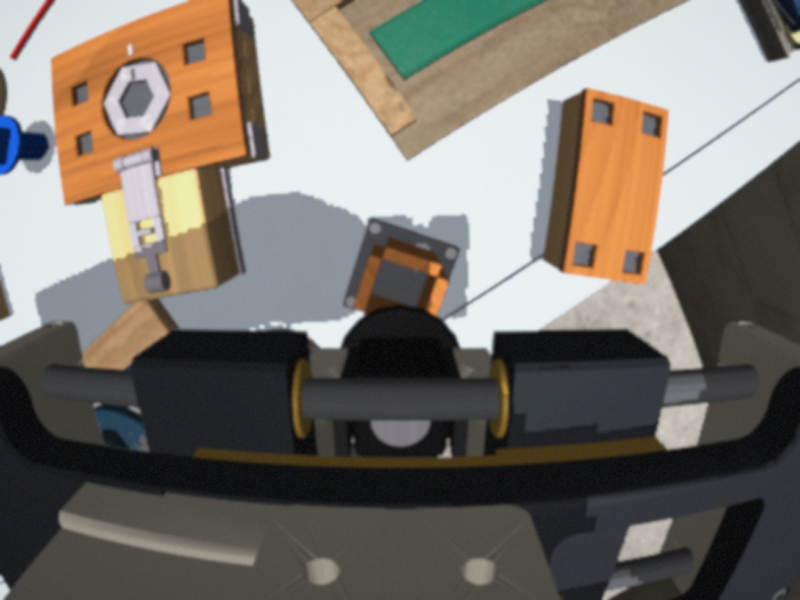

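```bash
python3 - <<'E'
from h import *
c=shot('wrist','w11',50,125,15,90)
E
```

```text
(no output)
```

View pics/w11.png

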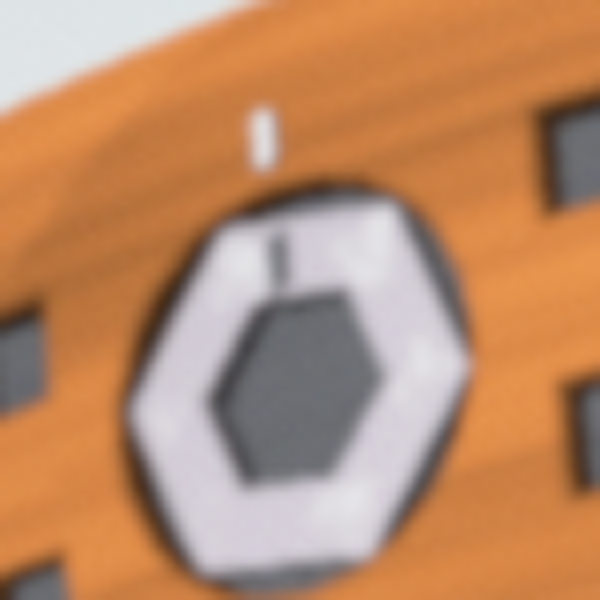

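Request:
play_rows(
  series=[
    {"dp": [0.002,0.001,0.01],"rot": [0,0,0],"claw": 20},
    {"dp": [0.002,0.001,0.03],"rot": [0,0,0],"claw": 20},
    {"dp": [0.002,0.001,0.05],"rot": [0,0,0],"claw": 20},
    {"dp": [0.002,0.001,0.065],"rot": [0,0,0],"claw": 20},
    {"dp": [0.002,0.001,0.08],"rot": [0,0,0],"claw": 20},
    {"dp": [0.002,0.001,0.09],"rot": [0,0,0],"claw": 20},
    {"dp": [0.002,0.001,0.098],"rot": [0,0,0],"claw": 20},
    {"dp": [0.002,0.001,0.104],"rot": [0,0,0],"claw": 20},
    {"dp": [0.002,0.001,0.107],"rot": [0,0,0],"claw": 20},
    {"dp": [0.002,0.001,0.107],"rot": [0,0,0],"claw": 20},
  ],
)

```text
time_s: 27.55
eef_pos: [0.4494, -0.1002, 0.077]
eef_rot: [0.0, 0.999, -0.035, -0.002]
force: [-0.3, -0.8, -2.8]
opening: 0.0297
```

```bash
python3 - <<'E'
from h import *
go([.4494,-.0996,.0754],-4); shot('scene','s11',230,350,150,280)
E
```

```text
t 27.55 at [ 0.4494 -0.1002  0.077 ] yaw -3.99 dp [-0.     -0.0006  0.0016] rot [0.0009 0.004  0.0002] rows 0.0 F [-0.3 -0.8 -2.8] op 0.0297 q6 1.29
```

View pics/s11.png

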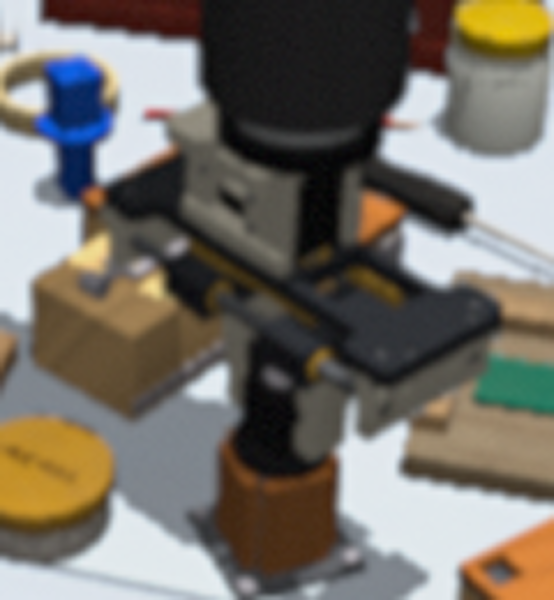

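Nearly home (1.6 mm). Lower, release, rise.

Request:
play_rows(
  series=[
    {"dp": [0,0,0.0015],"rot": [0,0,0],"claw": 20},
    {"dp": [0,0,0.0015],"rot": [0,0,0],"claw": 20},
    {"dp": [0,0,0.0015],"rot": [0,0,0],"claw": 40},
    {"dp": [0,0,0.0015],"rot": [0,0,0],"claw": 60},
    {"dp": [0,0,0.0015],"rot": [0,0,0],"claw": 80},
    {"dp": [0,0,0.0015],"rot": [0,0,0],"claw": 90},
    {"dp": [0,0,-0.01],"rot": [0,0,0],"claw": 100},
    {"dp": [0,0,-0.05],"rot": [0,0,0],"claw": 100},
    {"dp": [0,0,-0.09],"rot": [0,0,0],"claw": 100},
    {"dp": [0,0,-0.13],"rot": [0,0,0],"claw": 100},
    {"dp": [0,0,-0.17],"rot": [0,0,0],"claw": 100},
    {"dp": [0,0,-0.17],"rot": [0,0,0],"claw": 100},
  ],
)

```text
time_s: 28.8
eef_pos: [0.4532, -0.1002, 0.2531]
eef_rot: [0.0, 0.999, -0.034, 0.003]
force: [0.4, -0.0, -0.5]
opening: 0.0876
```

```bash
python3 - <<'E'
from h import *
go([.47,-.25,.24],-10)
c=shot('wrist','w12')
shot('scene','s12')
E
```

```text
t 28.8 at [ 0.4532 -0.1002  0.2531] yaw -3.95 dp [0.027  0.1483 0.0133] rot [-0.0003 -0.0064  0.1057] rows 3.0 F [ 0.4 -0.  -0.5] op 0.0876 q6 1.29
```

View pics/w12.png

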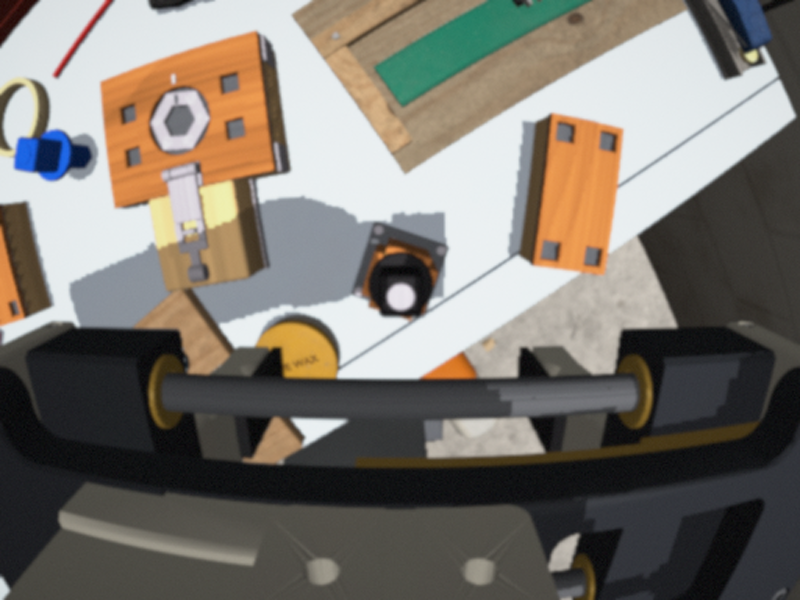

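View pics/s12.png

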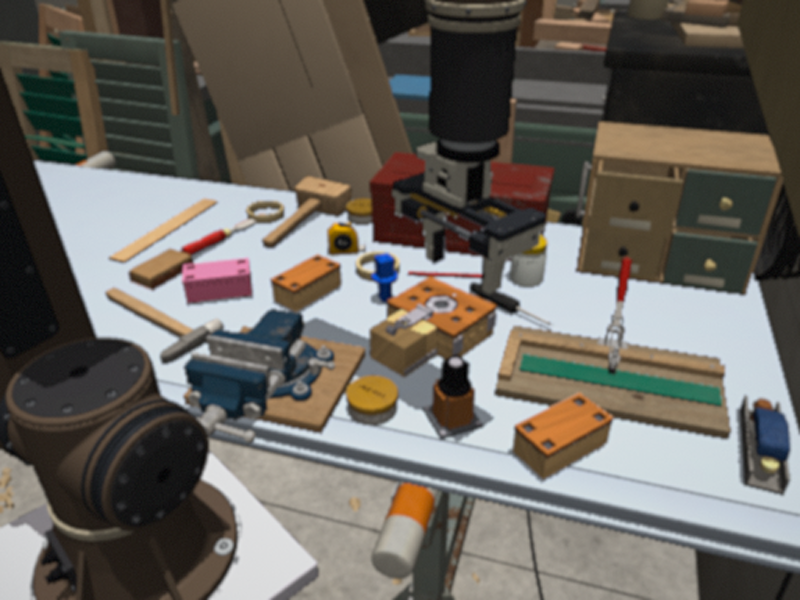

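Request:
play_rows(
  series=[
    {"dp": [0,0.04,0],"rot": [0,0,0.03],"claw": 100},
    {"dp": [0,0.08,0],"rot": [0,0,0.06],"claw": 100},
    {"dp": [0.01,0.12,0],"rot": [0,0,0.1],"claw": 100},
    {"dp": [0.01,0.146,0],"rot": [0,0.0,0.105],"claw": 100},
    {"dp": [0.01,0.146,0],"rot": [0,0,0.105],"claw": 100},
    {"dp": [0.01,0.146,0],"rot": [0,0,0.105],"claw": 100},
  ],
)

```text
time_s: 29.5
eef_pos: [0.4494, -0.2466, 0.2463]
eef_rot: [-0.0, 0.996, -0.088, -0.002]
force: [0.6, 1.6, -0.3]
opening: 0.0879
```

```bash
python3 - <<'E'
from h import *
go([.51,-.25,.24],-10); c=shot('wrist','w13',190,310,60,180); print(proj(c,[.51,-.25,.056]))
E
```

```text
t 29.5 at [ 0.4494 -0.2466  0.2463] yaw -10.11 dp [ 0.0603 -0.0072  0.0061] rot [-0.0002  0.0043 -0.002 ] rows 1.2 F [ 0.6  1.6 -0.3] op 0.0879 q6 1.51
(np.float64(249.65992330739022), np.float64(125.6344052766281))
```

View pics/w13.png

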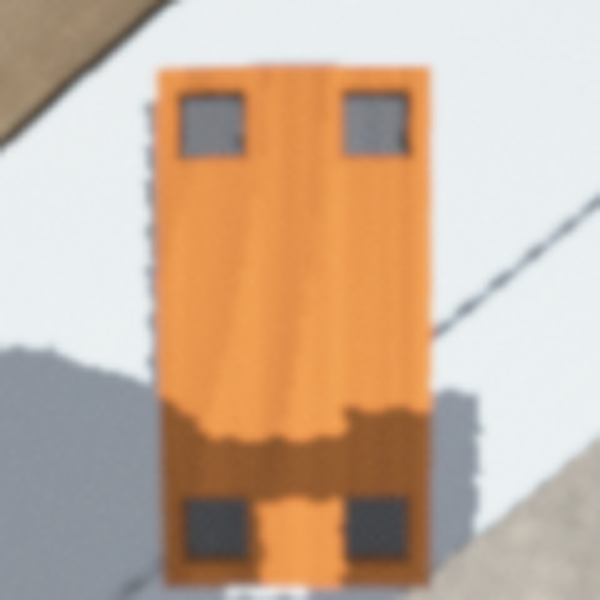

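```bash
cat >> h.py <<'E'
def rep4(Z,P,z):
    "TL,TR,BL,BR with image up ~ long axis"
    q=np.array([Z(*p,z) for p in P]); l=(q[0]+q[1]-q[2]-q[3])/2; s=(q[1]+q[3]-q[0]-q[2])/2
    print(q.mean(0).round(4),'l',np.linalg.norm(l).round(4),np.degrees(np.arctan2(l[1],l[0])).round(2),'s',np.linalg.norm(s).round(4),np.degrees(np.arctan2(s[1],s[0])).round(2)+90)
E
python3 - <<'E'
from h import *
Z=reuse('w13',190,310,60,180)
rep4(Z,[(213,125),(375,125),(217,530),(376,529)],.056)
rep4(Z,[(158,68),(432,67),(166,585),(430,585)],.056)
E
```

```text
[ 0.5108 -0.2489  0.056 ] l 0.0955 -9.93 s 0.0375 -10.180000000000007
[ 0.5111 -0.2492  0.056 ] l 0.1228 -9.95 s 0.0633 -10.25
```

```bash
python3 - <<'E'
from h import *
go([.511,-.249,.031],-10.0)
E
```

```text
t 29.6 at [ 0.4499 -0.2457  0.2472] yaw -10.0 dp [ 0.0613 -0.0073  0.216 ] rot [-0.0002  0.0027  0.    ] rows 4.5 F [-0.6  0.6 -0.3] op 0.0877 q6 1.51
```

Request:
play_rows(
  series=[
    {"dp": [0.03,-0.004,0.02],"rot": [0,0.0027,0],"claw": 100},
    {"dp": [0.061,-0.0073,0.05],"rot": [0,0.0027,0],"claw": 100},
    {"dp": [0.0615,-0.0073,0.08],"rot": [0,0.0027,0],"claw": 100},
    {"dp": [0.0615,-0.0073,0.11],"rot": [0,0.0027,0],"claw": 100},
    {"dp": [0.0615,-0.0073,0.14],"rot": [0,0.0027,0],"claw": 100},
    {"dp": [0.0615,-0.0073,0.155],"rot": [0,0.0027,0],"claw": 100},
    {"dp": [0.0615,-0.0073,0.155],"rot": [0,0.0027,0],"claw": 100},
  ],
)

```text
time_s: 30.3
eef_pos: [0.5097, -0.2477, 0.0896]
eef_rot: [-0.0, 0.996, -0.086, -0.002]
force: [-0.9, -1.0, 0.1]
opening: 0.0876
```

```bash
python3 - <<'E'
from h import *
go([.511,-.249,.031],-10.0)
E
```

```text
t 30.3 at [ 0.5097 -0.2477  0.0896] yaw -9.92 dp [0.0018 0.0011 0.0586] rot [-0.0003  0.0048  0.0014] rows 1.2 F [-0.9 -1.   0.1] op 0.0876 q6 1.51
```

Request:
play_rows(
  series=[
    {"dp": [0.0018,0.001,0.02],"rot": [0,0.004,0],"claw": 100},
    {"dp": [0.0018,0.001,0.04],"rot": [0,0.004,0],"claw": 100},
    {"dp": [0.0018,0.001,0.055],"rot": [0,0.004,0],"claw": 100},
    {"dp": [0.0018,0.001,0.0585],"rot": [0,0.004,0],"claw": 100},
    {"dp": [0.0018,0.001,0.0585],"rot": [0,0.004,0],"claw": 100},
    {"dp": [0.0018,0.001,0.0585],"rot": [0,0.004,0],"claw": 80},
    {"dp": [0.0018,0.001,0.0585],"rot": [0,0.004,0],"claw": 65},
    {"dp": [0.0018,0.001,0.0585],"rot": [0,0.004,0],"claw": 60},
    {"dp": [0.0018,0.001,0.0585],"rot": [0,0.004,0],"claw": 60},
    {"dp": [0.0018,0.001,0.0585],"rot": [0,0.004,0],"claw": 60},
  ],
  squeeze=30,
)

```text
time_s: 31.3
eef_pos: [0.5114, -0.249, 0.0317]
eef_rot: [-0.0, 0.996, -0.086, 0.0]
force: [-0.3, 1.2, 5.5]
opening: 0.0636
```

```bash
python3 - <<'E'
from h import *
go([.511,-.249,.031],-10.0)
E
```

```text
t 31.3 at [ 0.5114 -0.249   0.0317] yaw -9.92 dp [-0.0004  0.0001  0.0007] rot [-0.0003 -0.      0.0014] rows 0.0 F [-0.3  1.2  5.5] op 0.0636 q6 1.51
```

Request:
play_rows(
  series=[
    {"dp": [0,0,-0.005],"rot": [0,0,0],"claw": 60},
    {"dp": [0,0,-0.02],"rot": [0,0,0],"claw": 60},
    {"dp": [0,0,-0.05],"rot": [0,0,0],"claw": 60},
    {"dp": [0,0,-0.08],"rot": [0,0,0],"claw": 60},
    {"dp": [0,0,-0.11],"rot": [0,0,0],"claw": 60},
    {"dp": [0,0,-0.14],"rot": [0,0,0],"claw": 60},
    {"dp": [0,0,-0.16],"rot": [0,0,0],"claw": 60},
    {"dp": [0,0,-0.16],"rot": [0,0,0],"claw": 60},
  ],
)

```text
time_s: 32.1
eef_pos: [0.5128, -0.2494, 0.1949]
eef_rot: [0.0, 0.996, -0.086, 0.003]
force: [0.4, 0.6, -2.1]
opening: 0.0638
```

```bash
python3 - <<'E'
from h import *
go([.597,.068,.19],-85.8)
E
```

```text
t 32.1 at [ 0.5128 -0.2494  0.1949] yaw -9.91 dp [ 0.0283 -0.3272  0.0051] rot [-0.0035 -0.0044  1.3246] rows 8.8 F [ 0.4  0.6 -2.1] op 0.0638 q6 1.51
```

Request:
play_rows(
  series=[
    {"dp": [-0.005,-0.03,0],"rot": [0,0,0.05],"claw": 60},
    {"dp": [-0.012,-0.07,0],"rot": [0,0,0.16],"claw": 60},
    {"dp": [-0.019,-0.11,0],"rot": [0,0,0.28],"claw": 60},
    {"dp": [-0.026,-0.15,0],"rot": [0,0,0.4],"claw": 60},
    {"dp": [-0.03,-0.19,0],"rot": [0,0,0.52],"claw": 60},
    {"dp": [-0.02,-0.225,0],"rot": [0,0,0.64],"claw": 60},
    {"dp": [-0.005,-0.26,0],"rot": [0,0,0.76],"claw": 60},
    {"dp": [0.01,-0.29,0],"rot": [0,0,0.88],"claw": 60},
    {"dp": [0.02,-0.315,0],"rot": [0,0,1.0],"claw": 60},
    {"dp": [0.028,-0.327,0],"rot": [0,0,1.12],"claw": 60},
    {"dp": [0.028,-0.327,0.003],"rot": [0,0,1.24],"claw": 60},
    {"dp": [0.028,-0.327,0.005],"rot": [0,0,1.32],"claw": 60},
  ],
)

```text
time_s: 33.3
eef_pos: [0.5958, 0.0682, 0.1879]
eef_rot: [-0.0, 0.733, -0.681, 0.001]
force: [0.4, -0.1, -1.7]
opening: 0.0637
```

Request:
play_rows(
  series=[
    {"dp": [0,0,0],"rot": [0,0,0.01],"claw": 60},
    {"dp": [0,0,0],"rot": [0,0,0.01],"claw": 60},
  ],
)

```text
time_s: 33.5
eef_pos: [0.5951, 0.068, 0.1865]
eef_rot: [0.001, 0.73, -0.684, 0.001]
force: [-0.3, 0.3, -2.1]
opening: 0.0637
```

```bash
python3 - <<'E'
from h import *
go([.597,.068,.19],-85.8); c=shot('wrist','w14'); shot('scene','s14',180,380,100,250)
E
```

```text
t 33.5 at [0.5951 0.068  0.1865] yaw -86.28 dp [ 0.0002 -0.0019 -0.0035] rot [ 0.0004 -0.0022 -0.0083] rows 0.1 F [-0.3  0.3 -2.1] op 0.0637 q6 -0.38
```

View pics/w14.png

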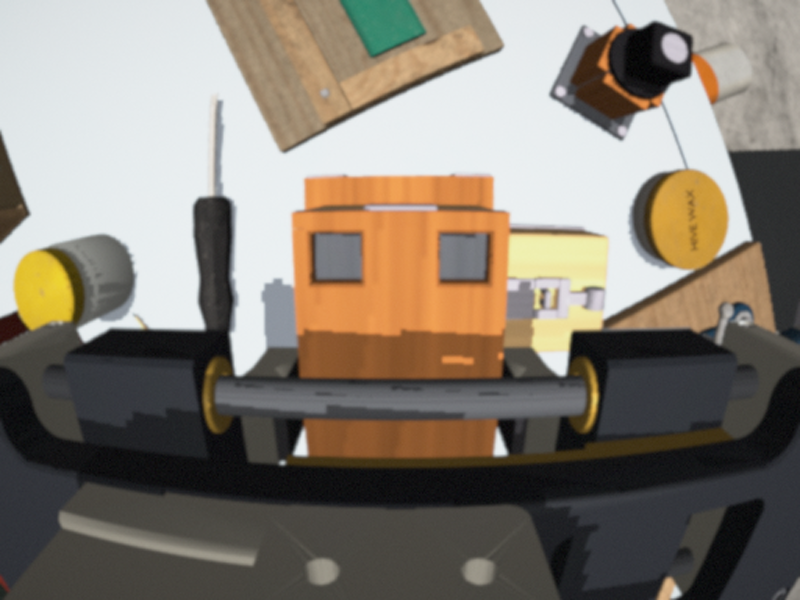

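View pics/s14.png

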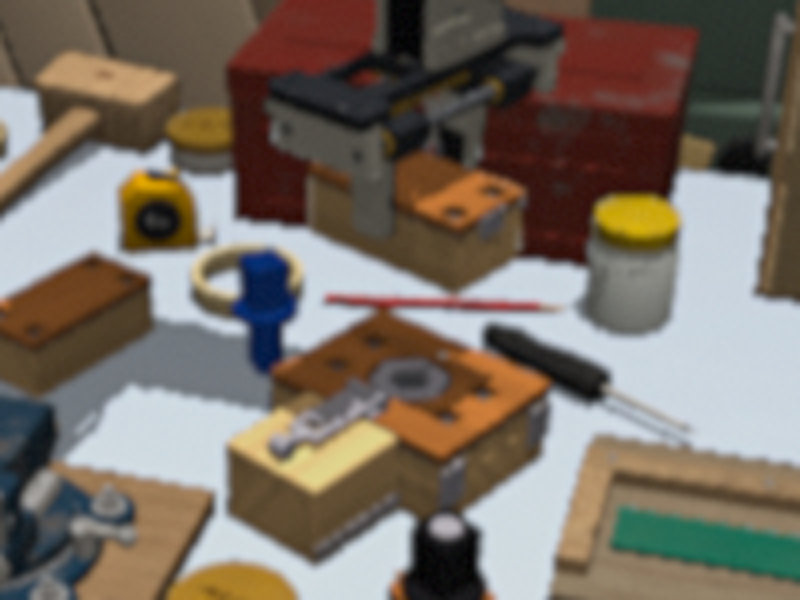

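```bash
python3 - <<'E'
from h import *
Z=reuse('w14')
s=state(); zt=s['eef_pos'][2]-.0317+.056
a,b=Z(338,257,zt),Z(465,257.5,zt); T=q2R(s['eef_rot'])
m=(a+b)/2; print(np.linalg.norm(a-b), T.T@(m-s['eef_pos']), np.degrees(np.arctan2(*(a-b)[1::-1])))
go([.597,.068,.0317+.056+.012],-85.8)
E
```

```text
0.03686067695269906 [ 0.04676236 -0.00045467 -0.02421724] 3.4844430740924937
t 33.65 at [0.5957 0.0681 0.1877] yaw -86.28 dp [ 0.     -0.0011  0.088 ] rot [-0.0016 -0.0018 -0.0084] rows 1.8 F [ 0.4 -0.  -1.8] op 0.0641 q6 -0.38
```

Request:
play_rows(
  series=[
    {"dp": [0,-0.001,0.02],"rot": [0,0,-0.008],"claw": 60},
    {"dp": [0,-0.001,0.04],"rot": [0,0,-0.008],"claw": 60},
    {"dp": [0,-0.001,0.06],"rot": [0,0,-0.008],"claw": 60},
    {"dp": [0,-0.001,0.075],"rot": [0,0,-0.008],"claw": 60},
    {"dp": [0,-0.001,0.083],"rot": [0,0,-0.008],"claw": 60},
    {"dp": [0,-0.001,0.086],"rot": [0,0,-0.008],"claw": 60},
    {"dp": [0,-0.001,0.086],"rot": [0,0,-0.008],"claw": 60},
  ],
)

```text
time_s: 34.35
eef_pos: [0.5971, 0.068, 0.1019]
eef_rot: [-0.0, 0.733, -0.681, 0.001]
force: [0.2, 0.4, -2.2]
opening: 0.0634
```

```bash
python3 - <<'E'
from h import *
go([.597,.068,.0877],-85.8)
E
```

```text
t 34.35 at [0.5971 0.068  0.1019] yaw -85.8 dp [-0.      0.0001  0.0142] rot [-0.0018 -0.0019  0.    ] rows 0.3 F [ 0.2  0.4 -2.2] op 0.0634 q6 -0.37
```

Request:
play_rows(
  series=[
    {"dp": [0,0,0.004],"rot": [-0.001,-0.002,0],"claw": 60},
    {"dp": [0,0,0.007],"rot": [-0.001,-0.002,0],"claw": 60},
    {"dp": [0,0,0.009],"rot": [-0.001,-0.002,0],"claw": 60},
    {"dp": [0,0,0.01],"rot": [-0.001,-0.002,0],"claw": 60},
  ],
)

```text
time_s: 34.75
eef_pos: [0.597, 0.0679, 0.0918]
eef_rot: [-0.0, 0.733, -0.681, 0.0]
force: [-0.4, 0.7, -2.9]
opening: 0.0634
```

```bash
python3 - <<'E'
from h import *
go([.597,.068,.0877],-85.8)
E
```

```text
t 34.75 at [0.597  0.0679 0.0918] yaw -85.8 dp [-0.0001  0.      0.0041] rot [-0.0008  0.0001 -0.    ] rows 0.1 F [-0.4  0.7 -2.9] op 0.0634 q6 -0.37
```

Request:
play_rows(
  series=[
    {"dp": [0,0,0.002],"rot": [0,0,0],"claw": 60},
    {"dp": [0,0,0.004],"rot": [0,0,0],"claw": 60},
    {"dp": [0,0,0.0045],"rot": [0,0,0],"claw": 60},
    {"dp": [0,0,0.0045],"rot": [0,0,0],"claw": 60},
  ],
)

```text
time_s: 35.15
eef_pos: [0.597, 0.068, 0.0877]
eef_rot: [-0.0, 0.733, -0.681, 0.0]
force: [-2.1, 0.2, 3.4]
opening: 0.0638
```

```bash
python3 - <<'E'
from h import *
go([.597,.068,.0877],-85.8)
E
```

```text
t 35.15 at [0.597  0.068  0.0877] yaw -85.8 dp [-0.  0.  0.] rot [-0.0009  0.0001  0.    ] rows 0.0 F [-2.1  0.2  3.4] op 0.0638 q6 -0.37
```

Request:
play_rows(
  series=[
    {"dp": [0,0,0],"rot": [0,0,0],"claw": 80},
    {"dp": [0,0,0],"rot": [0,0,0],"claw": 90},
    {"dp": [0,0,0],"rot": [0,0,0],"claw": 100},
    {"dp": [0,0,0],"rot": [0,0,0],"claw": 100},
    {"dp": [0,0,-0.01],"rot": [0,0,0],"claw": 100},
    {"dp": [0,0,-0.03],"rot": [0,0,0],"claw": 100},
    {"dp": [0,0,-0.06],"rot": [0,0,0],"claw": 100},
    {"dp": [0,0,-0.1],"rot": [0,0,0],"claw": 100},
    {"dp": [0,0,-0.14],"rot": [0,0,0],"claw": 100},
    {"dp": [0,0,-0.15],"rot": [0,0,0],"claw": 100},
  ],
)

```text
time_s: 36.15
eef_pos: [0.5991, 0.0683, 0.2439]
eef_rot: [-0.004, 0.733, -0.68, 0.003]
force: [0.6, -0.5, -0.2]
opening: 0.0875
```

```bash
python3 - <<'E'
from h import *
go([.44,.32,.25],7.5); c=shot('wrist','w15'); shot('scene','s15'); c=shot('top','t15',150,420,120,270)
E
```

```text
t 36.15 at [0.5991 0.0683 0.2439] yaw -85.75 dp [-0.2628  0.14   -0.007 ] rot [-0.0081 -0.0064 -1.6276] rows 10.9 F [ 0.6 -0.5 -0.2] op 0.0875 q6 -0.37
```

View pics/w15.png

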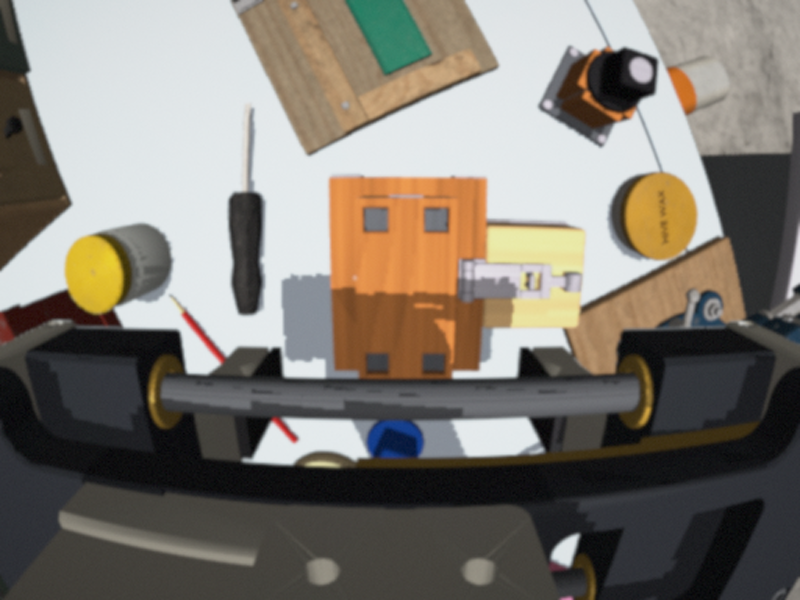

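View pics/s15.png

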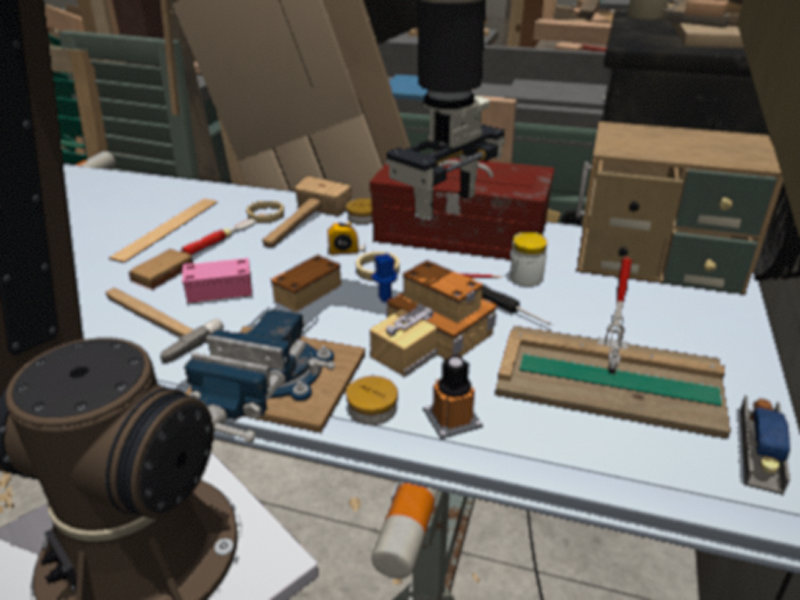

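```bash
python3 - <<'E'
from h import *
Z=reuse('w15')
rep4(Z,[(376,218),(437,219),(376,362),(435,362)],.112)
go([.45,.325,.25],7.5)
E
```

```text
[0.5982 0.0687 0.112 ] l 0.0952 -86.01 s 0.0388 -86.09
t 36.35 at [0.5964 0.0679 0.2374] yaw -85.81 dp [-0.2671  0.1272 -0.0126] rot [-7.0000e-04 -1.0000e-04 -1.6285e+00] rows 10.9 F [-0.  -0.2 -1.4] op 0.0881 q6 -0.37
```

Request:
play_rows(
  series=[
    {"dp": [-0.02,0.01,0],"rot": [0,0,-0.14],"claw": 100},
    {"dp": [-0.05,0.025,0],"rot": [0,0,-0.28],"claw": 100},
    {"dp": [-0.08,0.04,0],"rot": [0,0,-0.42],"claw": 100},
    {"dp": [-0.11,0.055,0],"rot": [0,0,-0.56],"claw": 100},
    {"dp": [-0.14,0.07,0],"rot": [0,0,-0.7],"claw": 100},
    {"dp": [-0.17,0.085,0],"rot": [0,0,-0.84],"claw": 100},
    {"dp": [-0.2,0.1,0],"rot": [0,0,-0.98],"claw": 100},
    {"dp": [-0.23,0.115,0],"rot": [0,0,-1.12],"claw": 100},
    {"dp": [-0.25,0.125,0],"rot": [0,0,-1.26],"claw": 100},
    {"dp": [-0.267,0.13,0],"rot": [0,0,-1.4],"claw": 100},
    {"dp": [-0.267,0.13,0],"rot": [0,0,-1.54],"claw": 100},
    {"dp": [-0.267,0.13,0],"rot": [0,0,-1.63],"claw": 100},
  ],
)

```text
time_s: 37.55
eef_pos: [0.4463, 0.3247, 0.2355]
eef_rot: [0.001, 0.998, 0.069, -0.001]
force: [0.6, -0.3, 0.2]
opening: 0.0877
```

Request:
play_rows(
  series=[
    {"dp": [0,0,0],"rot": [0,0,0],"claw": 100},
    {"dp": [0,0,0],"rot": [0,0,0],"claw": 100},
  ],
)

```text
time_s: 37.75
eef_pos: [0.4457, 0.3242, 0.234]
eef_rot: [0.002, 0.998, 0.068, -0.002]
force: [-0.4, -0.1, 0.8]
opening: 0.0875
```

```bash
python3 - <<'E'
from h import *
go([.50,.328,.031],7.5); c=shot('wrist','w16',190,310,60,180); print(proj(c,[.5,.328,.056]))
E
```

```text
t 37.75 at [0.4457 0.3242 0.234 ] yaw 7.82 dp [0.0551 0.0029 0.2028] rot [0.0036 0.004  0.0055] rows 4.2 F [-0.4 -0.1  0.8] op 0.0875 q6 0.72
(np.float64(258.0516931198257), np.float64(131.11653849475667))
```

View pics/w16.png

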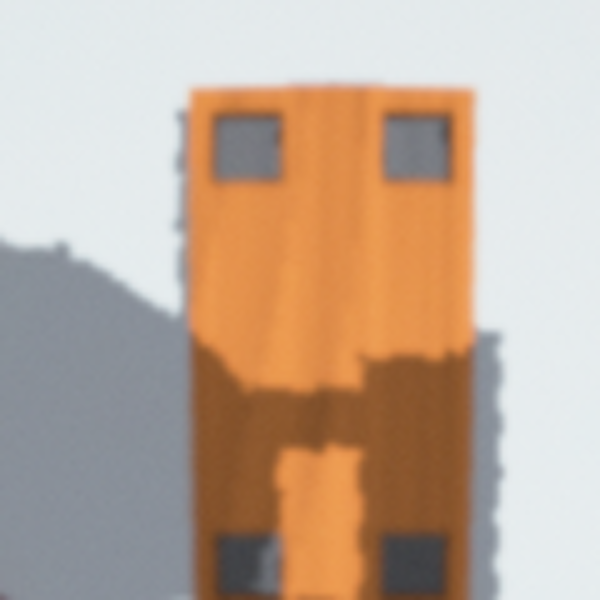

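```bash
python3 - <<'E'
from h import *
Z=reuse('w16',190,310,60,180)
rep4(Z,[(247,148),(417,148),(247,566),(415,566)],.056)
E
```

```text
[0.4996 0.3304 0.056 ] l 0.0953 7.65 s 0.0382 7.780000000000001
```

Request:
play_rows(
  series=[
    {"dp": [0.025,0.001,0.02],"rot": [0.003,0.004,0.002],"claw": 100},
    {"dp": [0.05,0.001,0.05],"rot": [0.003,0.004,0.002],"claw": 100},
    {"dp": [0.055,0.001,0.08],"rot": [0.003,0.004,0.002],"claw": 100},
    {"dp": [0.055,0.001,0.11],"rot": [0.003,0.004,0.002],"claw": 100},
    {"dp": [0.055,0.001,0.135],"rot": [0.003,0.004,0.002],"claw": 100},
    {"dp": [0.055,0.001,0.145],"rot": [0.003,0.004,0.002],"claw": 100},
    {"dp": [0.055,0.001,0.145],"rot": [0.003,0.004,0.002],"claw": 100},
  ],
)

```text
time_s: 38.55
eef_pos: [0.4999, 0.3296, 0.0883]
eef_rot: [0.001, 0.998, 0.067, -0.0]
force: [-0.0, 0.6, 1.4]
opening: 0.0876
```

```bash
python3 - <<'E'
from h import *
go([.4998,.330,.031],7.7)
c=shot('top','t16',150,420,120,270)
E
```

```text
t 38.55 at [0.4999 0.3296 0.0883] yaw 7.65 dp [ 0.0001 -0.0005  0.0573] rot [ 0.0019  0.0011 -0.0008] rows 1.1 F [-0.   0.6  1.4] op 0.0876 q6 0.79
```

View pics/t16.png

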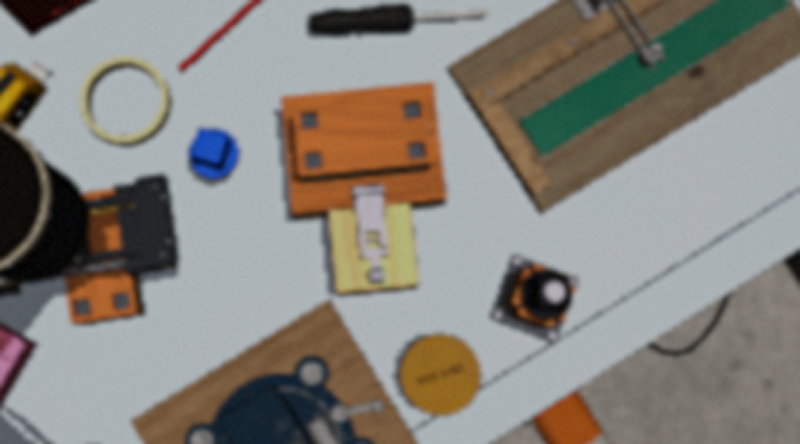

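Request:
play_rows(
  series=[
    {"dp": [0,-0.0005,0.02],"rot": [0.002,0.001,0],"claw": 100},
    {"dp": [0,-0.0005,0.04],"rot": [0.002,0.001,0],"claw": 100},
    {"dp": [0,-0.0005,0.053],"rot": [0.002,0.001,0],"claw": 100},
    {"dp": [0,-0.0005,0.057],"rot": [0.002,0.001,0],"claw": 100},
    {"dp": [0,-0.0005,0.057],"rot": [0.002,0.001,0],"claw": 100},
    {"dp": [0,-0.0005,0.057],"rot": [0.002,0.001,0],"claw": 80},
    {"dp": [0,-0.0005,0.057],"rot": [0.002,0.001,0],"claw": 65},
    {"dp": [0,-0.0005,0.057],"rot": [0.002,0.001,0],"claw": 60},
    {"dp": [0,-0.0005,0.057],"rot": [0.002,0.001,0],"claw": 60},
    {"dp": [0,-0.0005,0.057],"rot": [0.002,0.001,0],"claw": 60},
  ],
  squeeze=30,
)

```text
time_s: 39.6
eef_pos: [0.5007, 0.331, 0.0333]
eef_rot: [-0.001, 0.998, 0.067, 0.001]
force: [-0.5, -0.2, 4.5]
opening: 0.0637
```

```bash
python3 - <<'E'
from h import *
go([.4998,.330,.031],7.7)
E
```

```text
t 39.6 at [0.5007 0.331  0.0333] yaw 7.69 dp [-0.0011  0.0009  0.0023] rot [-0.002  -0.0025 -0.0001] rows 0.1 F [-0.5 -0.2  4.5] op 0.0637 q6 0.8
```

Request:
play_rows(
  series=[
    {"dp": [0,0,-0.005],"rot": [0,0,0],"claw": 60},
    {"dp": [0,0,-0.02],"rot": [0,0,0],"claw": 60},
    {"dp": [0,0,-0.05],"rot": [0,0,0],"claw": 60},
    {"dp": [0,0,-0.09],"rot": [0,0,0],"claw": 60},
    {"dp": [0,0,-0.13],"rot": [0,0,0],"claw": 60},
    {"dp": [0,0,-0.17],"rot": [0,0,0],"claw": 60},
    {"dp": [0,0,-0.19],"rot": [0,0,0],"claw": 60},
    {"dp": [0,0,-0.19],"rot": [0,0,0],"claw": 60},
  ],
)

```text
time_s: 40.4
eef_pos: [0.5014, 0.3316, 0.2271]
eef_rot: [-0.003, 0.998, 0.067, 0.003]
force: [-0.0, 0.8, -2.2]
opening: 0.0636
```

```bash
python3 - <<'E'
from h import *
go([.597,.068,.22],-85.8)
E
```

```text
t 40.4 at [0.5014 0.3316 0.2271] yaw 7.71 dp [0.0593 0.2741 0.0059] rot [-1.020e-02 -8.000e-04  1.632e+00] rows 10.9 F [-0.   0.8 -2.2] op 0.0636 q6 0.8
```

Request:
play_rows(
  series=[
    {"dp": [0.005,0.02,0],"rot": [0,0,0.14],"claw": 60},
    {"dp": [0.01,0.045,0],"rot": [0,0,0.28],"claw": 60},
    {"dp": [0.015,0.07,0],"rot": [0,0,0.42],"claw": 60},
    {"dp": [0.02,0.1,0],"rot": [0,0,0.56],"claw": 60},
    {"dp": [0.03,0.13,0],"rot": [0,0,0.7],"claw": 60},
    {"dp": [0.035,0.16,0],"rot": [0,0,0.84],"claw": 60},
    {"dp": [0.042,0.19,0],"rot": [0,0,0.98],"claw": 60},
    {"dp": [0.048,0.22,0],"rot": [0,0,1.12],"claw": 60},
    {"dp": [0.054,0.25,0],"rot": [0,0,1.26],"claw": 60},
    {"dp": [0.059,0.27,0],"rot": [0,0,1.4],"claw": 60},
    {"dp": [0.059,0.274,0],"rot": [-0.005,0,1.54],"claw": 60},
    {"dp": [0.059,0.274,0],"rot": [-0.01,-0.001,1.632],"claw": 60},
  ],
)

```text
time_s: 41.6
eef_pos: [0.5957, 0.0665, 0.2239]
eef_rot: [0.001, 0.73, -0.683, -0.001]
force: [-0.0, 0.9, -4.1]
opening: 0.0639
```

Request:
play_rows(
  series=[
    {"dp": [0,0,0],"rot": [0,0,0],"claw": 60},
    {"dp": [0,0,0],"rot": [0,0,0],"claw": 60},
  ],
)

```text
time_s: 41.8
eef_pos: [0.5948, 0.0663, 0.2222]
eef_rot: [0.002, 0.731, -0.683, -0.002]
force: [0.1, -0.3, -2.1]
opening: 0.0635
```

```bash
python3 - <<'E'
from h import *
go([.597,.068,.158],-85.8); c=shot('wrist','w17')
E
```

```text
t 41.8 at [0.5948 0.0663 0.2222] yaw -86.11 dp [-0.0016 -0.0027  0.0642] rot [ 0.0061 -0.0008 -0.0054] rows 1.3 F [ 0.1 -0.3 -2.1] op 0.0635 q6 -0.37
```

View pics/w17.png

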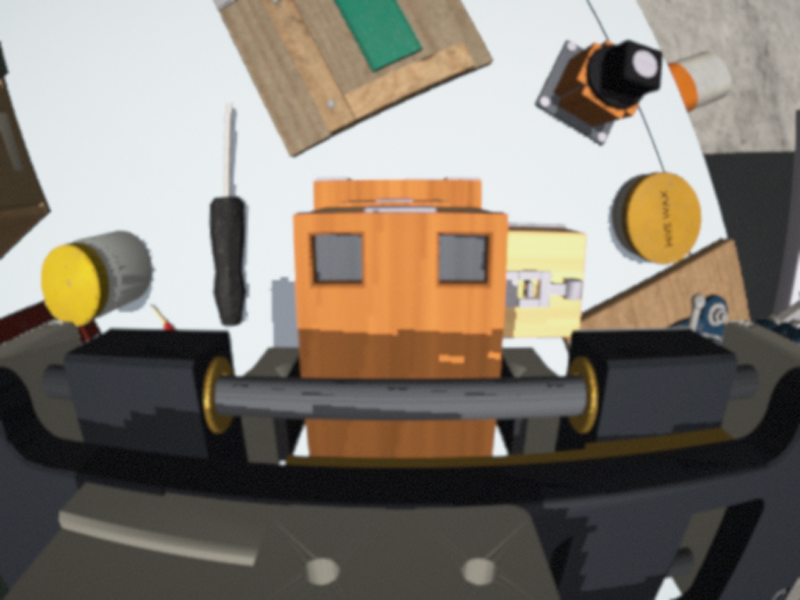

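Request:
play_rows(
  series=[
    {"dp": [-0.0016,-0.0027,0.02],"rot": [0.006,-0.001,-0.005],"claw": 60},
    {"dp": [-0.0016,-0.0027,0.04],"rot": [0.006,-0.001,-0.005],"claw": 60},
    {"dp": [-0.0016,-0.0027,0.055],"rot": [0.006,-0.001,-0.005],"claw": 60},
    {"dp": [-0.0016,-0.0027,0.064],"rot": [0.006,-0.001,-0.005],"claw": 60},
    {"dp": [-0.0016,-0.0027,0.069],"rot": [0.006,-0.001,-0.005],"claw": 60},
    {"dp": [-0.0016,-0.0027,0.069],"rot": [0.006,-0.001,-0.005],"claw": 60},
    {"dp": [-0.0016,-0.0027,0.069],"rot": [0.006,-0.001,-0.005],"claw": 60},
  ],
)

```text
time_s: 42.55
eef_pos: [0.5977, 0.0684, 0.1544]
eef_rot: [-0.001, 0.733, -0.681, 0.0]
force: [0.2, 0.5, -1.2]
opening: 0.0634
```

```bash
python3 - <<'E'
from h import *
go([.597,.068,.138],-85.8)
E
```

```text
t 42.55 at [0.5977 0.0684 0.1544] yaw -85.77 dp [0.0003 0.0008 0.0164] rot [-0.0017  0.0004  0.0006] rows 0.3 F [ 0.2  0.5 -1.2] op 0.0634 q6 -0.36
```

Request:
play_rows(
  series=[
    {"dp": [0.0003,0.0007,0.003],"rot": [-0.001,0,0],"claw": 60},
    {"dp": [0.0003,0.0007,0.006],"rot": [-0.001,0,0],"claw": 60},
    {"dp": [0.0003,0.0007,0.009],"rot": [-0.001,0,0],"claw": 60},
    {"dp": [0.0003,0.0007,0.012],"rot": [-0.001,0,0],"claw": 60},
  ],
)

```text
time_s: 42.95
eef_pos: [0.5971, 0.068, 0.1422]
eef_rot: [-0.0, 0.733, -0.681, 0.0]
force: [-0.2, 0.5, -2.7]
opening: 0.0639
```

```bash
python3 - <<'E'
from h import *
go([.597,.068,.138],-85.8)
E
```

```text
t 42.95 at [0.5971 0.068  0.1422] yaw -85.77 dp [-0.      0.0001  0.0042] rot [-0.0009  0.0004  0.0005] rows 0.1 F [-0.2  0.5 -2.7] op 0.0639 q6 -0.36
```

Request:
play_rows(
  series=[
    {"dp": [0,0,0.001],"rot": [0,0,0],"claw": 60},
    {"dp": [0,0,0.002],"rot": [0,0,0],"claw": 60},
    {"dp": [0,0,0.003],"rot": [0,0,0],"claw": 60},
    {"dp": [0,0,0.0035],"rot": [0,0,0],"claw": 60},
    {"dp": [0,0,0.0035],"rot": [0,0,0],"claw": 60},
  ],
)

```text
time_s: 43.45
eef_pos: [0.5971, 0.068, 0.1393]
eef_rot: [-0.001, 0.733, -0.68, 0.0]
force: [-2.4, 1.4, 3.0]
opening: 0.0639
```

```bash
python3 - <<'E'
from h import *
go([.597,.068,.138],-85.8)
E
```

```text
t 43.45 at [0.5971 0.068  0.1393] yaw -85.76 dp [-0.      0.0001  0.0013] rot [-0.0012  0.0004  0.0007] rows 0.0 F [-2.4  1.4  3. ] op 0.0639 q6 -0.36
```

Request:
play_rows(
  series=[
    {"dp": [0,0,0],"rot": [0,0,0],"claw": 80},
    {"dp": [0,0,0],"rot": [0,0,0],"claw": 90},
    {"dp": [0,0,0],"rot": [0,0,0],"claw": 100},
    {"dp": [0,0,0],"rot": [0,0,0],"claw": 100},
    {"dp": [0,0,-0.01],"rot": [0,0,0],"claw": 100},
    {"dp": [0,0,-0.03],"rot": [0,0,0],"claw": 100},
    {"dp": [0,0,-0.06],"rot": [0,0,0],"claw": 100},
    {"dp": [0,0,-0.1],"rot": [0,0,0],"claw": 100},
    {"dp": [0,0,-0.14],"rot": [0,0,0],"claw": 100},
    {"dp": [0,0,-0.14],"rot": [0,0,0],"claw": 100},
    {"dp": [0,0,-0.14],"rot": [0,0,0],"claw": 100},
  ],
)

```text
time_s: 44.55
eef_pos: [0.5974, 0.0681, 0.2812]
eef_rot: [-0.002, 0.733, -0.68, 0.001]
force: [-0.1, -0.3, -0.9]
opening: 0.0877
```

```bash
python3 - <<'E'
from h import *
go([.45,.3,.28],-85.8); c=shot('wrist','w18'); shot('scene','s18')
E
```

```text
t 44.55 at [0.5974 0.0681 0.2812] yaw -85.76 dp [-0.2421  0.1299  0.001 ] rot [-0.0043  0.0016  0.0007] rows 5.5 F [-0.1 -0.3 -0.9] op 0.0877 q6 -0.36
```

View pics/w18.png

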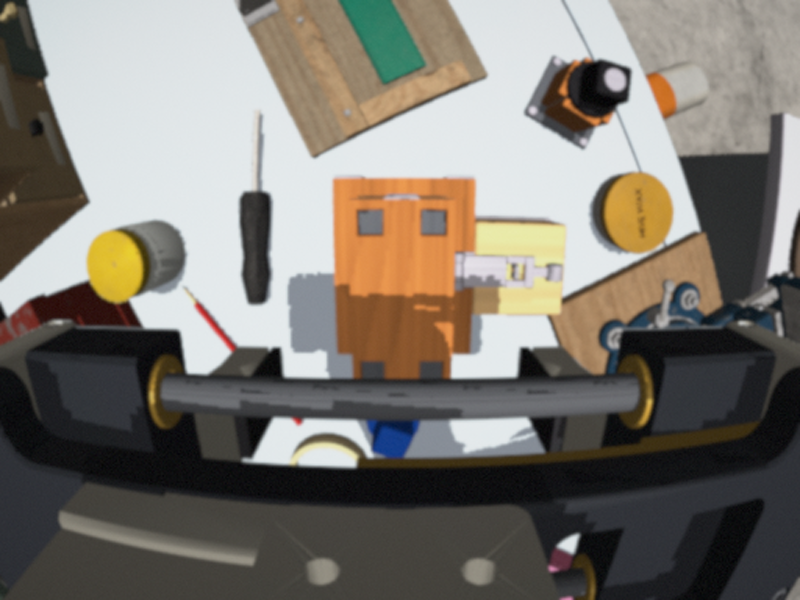

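View pics/s18.png

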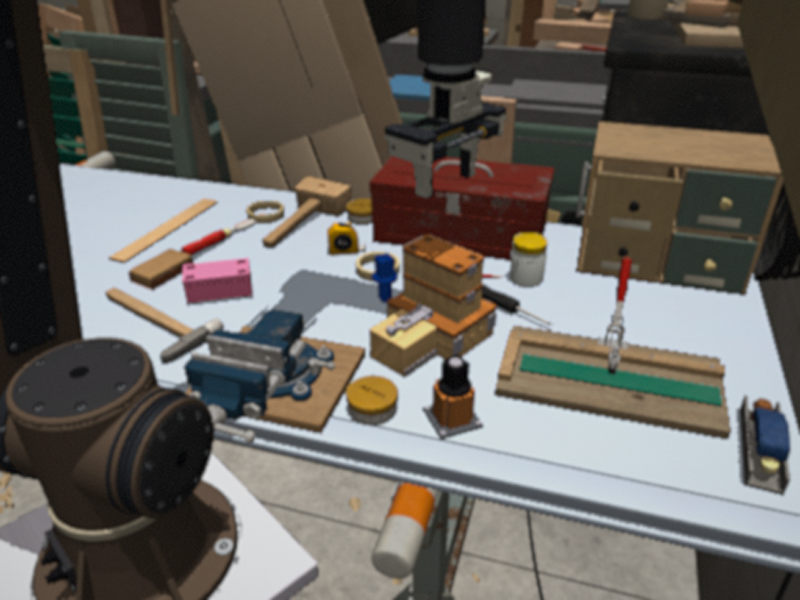

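Request:
play_rows(
  series=[
    {"dp": [-0.04,0.015,0],"rot": [0,0,0],"claw": 100},
    {"dp": [-0.08,0.035,0],"rot": [0,0,0],"claw": 100},
    {"dp": [-0.12,0.055,0],"rot": [0,0,0],"claw": 100},
    {"dp": [-0.16,0.08,0],"rot": [0,0,0],"claw": 100},
    {"dp": [-0.2,0.1,0],"rot": [0,0,0],"claw": 100},
    {"dp": [-0.24,0.13,0],"rot": [0,0,0],"claw": 100},
    {"dp": [-0.24,0.13,0],"rot": [0,0,0],"claw": 100},
    {"dp": [-0.24,0.13,0],"rot": [0,0,0],"claw": 100},
  ],
)

```text
time_s: 45.45
eef_pos: [0.448, 0.2983, 0.278]
eef_rot: [0.001, 0.734, -0.679, 0.0]
force: [0.1, -0.8, -0.1]
opening: 0.0876
```

```bash
python3 - <<'E'
from h import *
Z=reuse('w18')
rep4(Z,[(370,222),(434,222),(373,371),(433,371)],.162)
go([.45,.3,.28],-85.8); c=shot('top','t19'); shot('top','t20',220,370,120,232)
E
```

```text
[0.598  0.0699 0.162 ] l 0.0952 -85.34 s 0.0385 -85.71000000000001
t 45.5 at [0.4487 0.2975 0.2781] yaw -85.69 dp [-0.0024 -0.0015 -0.0019] rot [ 0.0007 -0.0008  0.0019] rows 0.1 F [-0.  -0.4 -0.8] op 0.0876 q6 -0.87
```

View pics/t19.png

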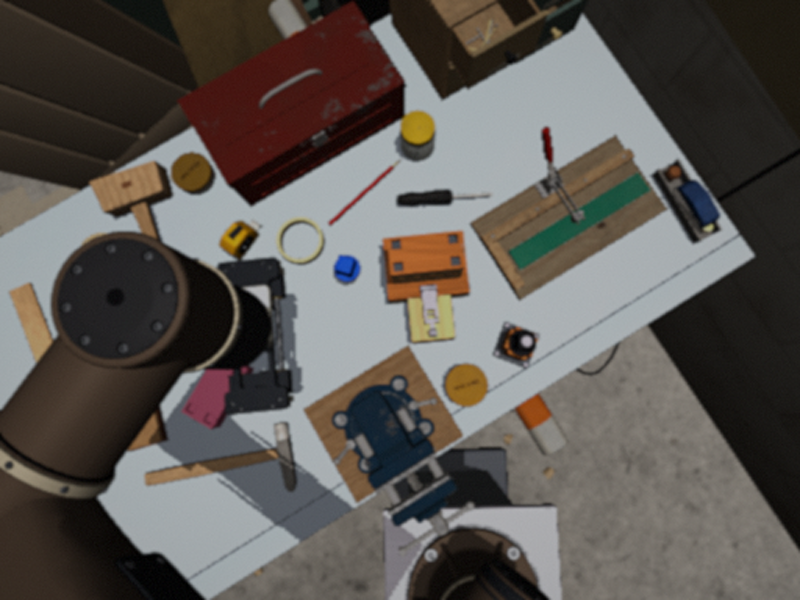

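View pics/t20.png

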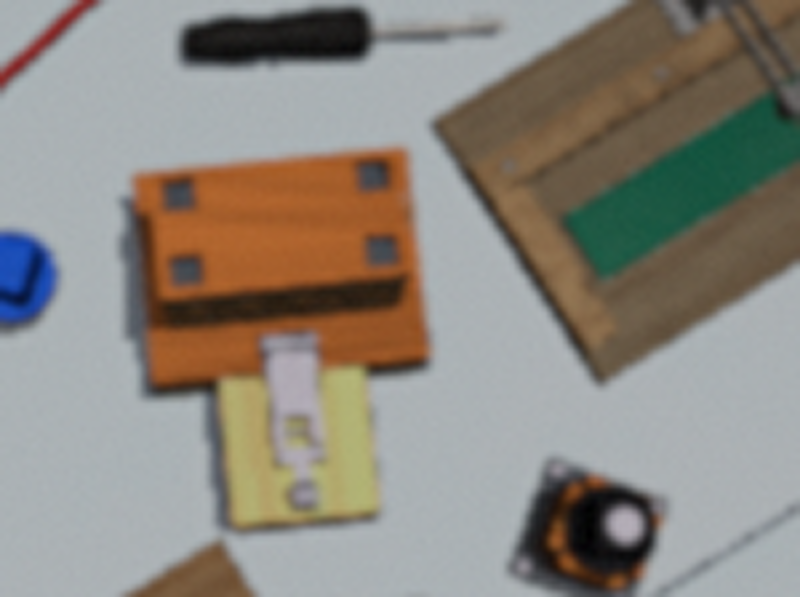

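```bash
python3 - <<'E'
from h import *
Z=reuse('t20',220,370,120,232,n='top')
rep4(Z,[(178,194),(373,176),(187,269),(382,250)],.162)
print('key',Z(625,523,.108),'lug',Z(304,493,.077), 'hinge',Z(290,340,.075))
print(hand_in())
E
```

```text
[0.5978 0.0687 0.162 ] l 0.0374 5.06 s 0.0957 3.9399999999999977
key [ 0.44998011 -0.10200058  0.108     ] lug [0.47191672 0.05837351 0.077     ] hinge [0.55325424 0.06317381 0.075     ]
the job is handed in; nothing more can be done
None
```

The job is done and handed in at about 45 s of the 208 s; `hand_in()` reports no verdict, so what follows rests on my own checks.

- **Hasp:** I swung it over onto the ledge until it pressed against its stop with about 15 N. The last top view shows it flat, with the catch in its slot.
- **Screw:** I turned it with three regrasped turns of the key. The resisting moment rose at the stop, and the wrist picture shows the dark line meeting the white mark to within about 1°.
- **Key:** It went back into its stand. The arm was at the same height as when I picked it up, to about a millimetre, and the key top reads 2–3 mm from the stand centre.
- **Boxes:** Only two were present, in both the first and the last top view, and both are stacked on the lid. Each went in at the expected height with only a few newtons at contact.
- **Bystanders:** The pink box, the blue key and the bystanders were not touched. No box was seen to have been knocked aside.

The top box reads (0.598, 0.069) in the last top view and (0.598, 0.070) from the wrist camera. The chest centre is (0.597, 0.068), so the offset is 1–2 mm against a limit of 5 mm. Its yaw matches the chest's to about 0.5°. No check failed; the cameras only disagreed by 1–2 mm, which is within their calibration.

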